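Free-run check of a hand mill

TASK

Check that the hand mill's stone runs freely: grip its upright handle, crank it clockwise (seen from above) up to an easy pace of about one turn in four seconds, then open the fingers and let it run on by itself, going round with it for at least eight seconds with the open fingers on either side of the handle, ready to catch it but not touching. While it is still running take hold of the handle again and go along with it for a moment, then slow it gently to a stop, let go and leave the stone standing still. Do not knock the mill, and leave the other things on the desk where they are.

Things in the scene. Friction and masses are not known exactly. Their poses are not given: they have to be found in the camera images.
- mill: hand grain mill, fixed to the desk: base board 240 x 210 mm, wooden case with a chute at its front, fixed lower stone 206 mm across, up to 100 mm high; on it the running stone, a grey disc 200 mm across, 103 to 145 mm above the desk, with a low brass feed eye (52 mm across, up to 155 mm) in its centre. Origin: underside centre, on the axis of turning; z up
- mill_axis (a point): point on the running stone's upright axis of turning, 150 mm above the desk. A steel crank bar, 24 mm wide, its top 151 mm above the desk, is bolted on the stone and runs outward from here to the handle
- stone (a joint): turning angle (rad) of the running stone; grows clockwise seen from above, without limit; any angle at the start. Nominal: 4.4 kg, inertia 0.022 kg m2 (0.8 to 1.9 times that from run to run); bearing friction about 0.0013 N m plus 0.0008 N m per rad/s, so it coasts for many seconds, losing some 0.04 to 0.14 rad/s each second, and a small nudge at letting go keeps it creeping
- handle_mid (a point): grip point of the mill's upright handle: a round dark wood sleeve 30 mm across on the crank bar, its axis 92 mm from the axis of turning, from 153 to 225 mm above the desk; it spins freely on its pin, so the hand need not turn as it goes round. This point is on the sleeve's axis, 195 mm above the desk; its axes turn with the stone, x pointing outward
- handle_top (a point): top end of that handle's axis, 225 mm above the desk; goes round with the stone
- dish: shallow white bowl, 110 mm across and 35 mm high, under the mill's chute; bystander, loose. Origin: centre of its underside
- brush: small wooden hand brush, 200 mm long, lying flat; bystander, loose. Origin: centre of its underside
- pot: brown clay pot with a wooden stopper, 128 mm across, 158 mm high; bystander, loose. Origin: centre of its underside
- pen: chrome pen, 125 mm long, lying flat; bystander, loose. Origin: centre of its underside
- protractor: purple plastic half-round protractor, 120 mm long, 4 mm thick, lying flat; bystander, loose. Origin: centre of its underside
- turntable: small wooden turntable, 150 mm across, with three chalk sticks standing on it, 96 mm high in all; bystander, loose. Origin: centre of its underside

How it is judged:
By the outcome, as a careful person would: the job done as asked, in the order asked, and still so for the second after the job is handed in, with the robot touching nothing.
It also fails if it takes over 61 s, if anything falls off the work surface, if the arm or the gripper's body presses on something with over 40 N, if the wrist force passes 120 N, or if a joint passes its speed limit or range.

ROBOT

A 6-joint arm with a two-finger parallel gripper is mounted at the origin on the work surface. World frame = base frame: x ahead of the robot, y to its left, z up, the work surface at z = 0. Lengths are in m, angles in rad, forces in N, time in s.
With the tool pointing down it reaches from about 0.275 to 0.725 m from the base axis. Payload 5.6 kg.
Tool frame: the origin (TCP) lies between the finger pads; the fingertips stand r.tips_ahead ahead of it and the grasp point (between the pads) lies 8 mm behind it (r.tips_ahead is the distance from the TCP to the fingertips, in m); z points along the fingers, y is the line along which they close (so a half turn about z gives the same grasp; the last joint's range is limited). The gripper opens to 85 mm and grips with 20 to 120 N. Pads are 22 mm wide; open, the fingers measure 114 mm over their backs; the gripper's body (76 mm by 85 mm) begins 54 mm behind the grasp point. The pads swing forward as they close: fully open they stand 13 mm farther back than shut.
Start: joints at [-0.89, 0.255, 0.108, 0, -1.424, -0.285], TCP at [0.212, -0.507, 0.242] pointing down, gripper open.
Joint ranges: [-2.95, 2.95], [-1.21, 1.97], [-1.09, 1.5], [-2.87, 1.71], [-2.94, -0.07], [-3.05, 3.05]. Speed limits (rad/s): [2.57, 2.57, 3.14, 3.14, 3.14, 3.14].

INTERFACE

Orientations are given as a unit quaternion [x, y, z, w].
In Python, from bench import monitor, viewer, r gives the robot as it stands. The module is installed in compiled form; this text tells all that it offers.
- The arm moves only by the tool step_arm, never from a script. Its argument "series" is a list of rows, each a list of 2 entries, a list of its own where there are three numbers: the shift along the tool's x, y, z scaled (see below), then the turn, a rotation vector about the tool's x, y, z scaled (see below). In form: [[[dx, dy, dz], [rx, ry, rz]], ...]. A call has 1 to 10 rows; each row is the pose to reach, as a shift and turn from the pose commanded when the call began, along the tool's axes at that moment, turning the shorter way round; what a row does not reach only later rows make up. The controller multiplies each number of a shift by 500 mm and each number of a turn by 2 pi rad. A row lasts 1/12 s, in which the tool goes at most 41.7 mm and 7.16 degrees, less where a joint would pass 70% of its speed; a pose out of reach is approached as far as the arm can. A call with a number of a shift or a turn outside -1 to 1 is refused whole. A call with a gripper value outside its range is refused whole. "gripper" is the opening, from 0 (shut) to 1 (fully open), set as the call begins (left out, the last holds). The fingers move at their own pace and stop on an object; "newtons" is the grip in N (left out, the last holds). Time passes only in rows, so rows that repeat a pose let the fingers close. It gives the time, the measured TCP pose, the force, the opening and the grip force at its end, in the units of the state.
- monitor.sense(): the state, without advancing time (a new reading comes with each control period).
- viewer.camera(name): name is "side" or "top"; returns a dict with "img" (384x512x3 uint8, red, green, blue), "fx", "fy", "cx", "cy" (pixels), "D" ([k1, k2, p1, p2, k3] as OpenCV has them; the pictures are not rectified), "view" (4x4, takes a point from world to camera coordinates). Camera axes: x right, y down, z forward; pixel columns grow to the right and rows downward; lengths in m; the calibration is good to about 2 mm. A picture is of the moment at which its call begins. There is no depth.
- r.job_done(): hands the job in; it is judged then, once.
The state is a dict: "time_s": time; "joint_positions": joint angles; "joint_vel": joint speeds; "joint_torque": joint torques, N m; "tcp_pos": TCP position; "tcp_rot": TCP orientation; "wrist_force": force on the tool from outside, world axes, zero at the start; "ft_torque": the same for the moment, N m; "finger_gap": opening from 0.0 (shut) to 1.0 (fully open); "grip_force": force on a finger pad.
Only numpy, scipy, OpenCV 4.12 (cv2) and the standard library are available. Lean on these libraries where they do the work, as an engineer would, in place of code of your own. Each camera call takes 0.05 s, during which the arm holds its last target. There are 200 camera calls.

## Working session

There is one attempt and no reset: what is moved stays moved. The work goes in short steps, Python scripts to look and compute and a tool call to move; the robot and the scene stay as the last step left them, time stands still between calls to the robot, and variables do not carry over. Pictures are saved under pics/ and viewed, at most 10 in all, crops included, and the job is handed in when it is done.

Besides the shell and the picture viewer there is one more tool, called after "Call:" as name(argument=value, ...), one argument or row to a line, values as JSON. step_arm: Moves the arm, as the interface text tells. Its arguments: {"type":"object","properties":{"series":{"type":"array","items":{"type":"array"}},"gripper":{"type":"number"},"newtons":{"type":"number"}},"required":["series"]}

```bash
mkdir -p pics; python3 - <<'E'
from bench import monitor, viewer, r
import cv2, numpy as np
s=monitor.sense(); print({k:np.round(v,3).tolist() for k,v in s.items()}, r.tips_ahead)
for n in("top","side"):
    c=viewer.camera(n); cv2.imwrite(f"pics/{n}0.png",c["img"][:,:,::-1]); np.savez(f"pics/{n}0.npz",**c)
    print(n,c["fx"],c["fy"],c["cx"],c["cy"],c["D"]); print(np.round(c["view"],4))
E
```

```text
{'time_s': 0.0, 'joint_positions': [-0.89, 0.256, 0.107, -0.0, -1.424, -0.285], 'joint_vel': [0.001, -0.0, -0.002, -0.0, -0.0, 0.002], 'joint_torque': [-0.0, -38.663, 23.794, 5.365, -0.006, 0.0], 'tcp_pos': [0.212, -0.507, 0.241], 'tcp_rot': [-0.197, 0.98, 0.001, -0.0], 'wrist_force': [-0.479, -0.057, -0.399], 'ft_torque': [0.0, -0.066, 0.007], 'grip_force': 0.0, 'finger_gap': 0.997} 0.011
top 359.31796924326386 359.31796924326386 252.71489564445935 190.80141997342497 [-0.04973224  0.          0.          0.          0.        ]
[[ 0.0182 -0.9995 -0.0269 -0.0462]
 [-0.9967 -0.016  -0.0792  0.5232]
 [ 0.0788  0.0283 -0.9965  1.3163]
 [ 0.      0.      0.      1.    ]]
side 431.5397347790218 431.5397347790218 260.57612829475823 192.0581446386969 [-0.15951001  0.          0.          0.          0.        ]
[[ 0.9517 -0.3064 -0.0213 -0.5231]
 [-0.2255 -0.6501 -0.7256  0.196 ]
 [ 0.2085  0.6953 -0.6878  1.3121]
 [ 0.      0.      0.      1.    ]]
```

View pics/top0.png

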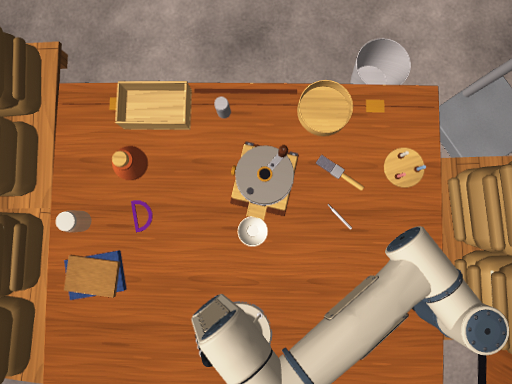

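View pics/side0.png

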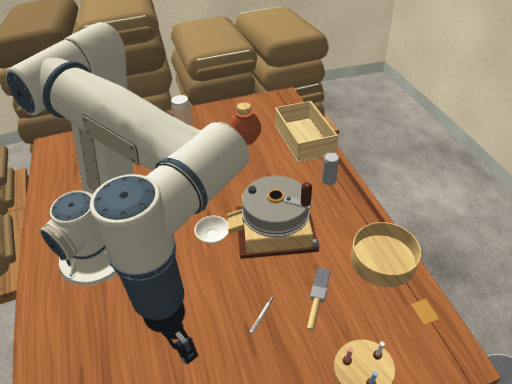

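The top view shows the stone with its brass eye at about (265,174) and the dark handle at (283,150). In the side view the eye is at (275,196) and the handle's top at (306,185).

```bash
cat > h.py <<'E'
import cv2, numpy as np
def ray(c,px):
    K=np.array([[c["fx"],0,c["cx"]],[0,c["fy"],c["cy"]],[0,0,1]],float)
    p=cv2.undistortPoints(np.array(px,float).reshape(-1,1,2),K,np.array(c["D"],float)).reshape(-1,2)
    V=np.array(c["view"]); R=V[:3,:3]
    d=np.c_[p,np.ones(len(p))]@R
    return -R.T@V[:3,3], d/np.linalg.norm(d,axis=1)[:,None]
def plane(c,px,z):
    o,d=ray(c,px); return o+d*((z-o[2])/d[:,2])[:,None]
def tri(c1,p1,c2,p2):
    A=np.zeros((3,3));b=np.zeros(3);L=[]
    for c,p in((c1,p1),(c2,p2)):
        o,d=ray(c,[p]); P=np.eye(3)-np.outer(d[0],d[0]);A+=P;b+=P@o;L.append((P,o))
    x=np.linalg.solve(A,b); return x,[np.linalg.norm(P@(x-o)) for P,o in L]
E
python3 - <<'E'
from h import *
t=dict(np.load("pics/top0.npz"));s=dict(np.load("pics/side0.npz"))
def comp(img,m,x,y,w,name):
    mm=np.zeros_like(m);mm[y-w:y+w,x-w:x+w]=m[y-w:y+w,x-w:x+w]
    n,l,st,ce=cv2.connectedComponentsWithStats(mm)
    for i in range(1,n):
        if st[i,4]>12: print(name,st[i],ce[i].round(1))
    return l,st
# stone outline, top
for n,c,(x,y) in(("top",t,(265,174)),("side",s,(276,200))):
    hsv=cv2.cvtColor(c["img"],cv2.COLOR_RGB2HSV)
    grey=((hsv[...,1]<45)&(hsv[...,2]>70)).astype(np.uint8)
    comp(hsv,grey,x,y,45,n+" grey")
    dark=((hsv[...,2]<85)).astype(np.uint8)
    comp(hsv,dark,x+(18 if n=="top" else 30),y-(22 if n=="top" else 8),20,n+" dark")
    brass=((hsv[...,1]>90)&(hsv[...,2]>100)).astype(np.uint8)
    comp(hsv,brass,x,y-(0 if n=="top" else 5),14,n+" brass")
    g=np.zeros_like(grey);g[y-45:y+45,x-45:x+45]=grey[y-45:y+45,x-45:x+45]
    k=max(cv2.findContours(g,cv2.RETR_EXTERNAL,cv2.CHAIN_APPROX_NONE)[0],key=cv2.contourArea)
    hull=cv2.convexHull(k)[:,0,:]
    P=plane(c,hull,0.145)[:,:2]
    (cx,cy),rad=cv2.minEnclosingCircle(P.astype(np.float32));print(n,"circle",cx,cy,rad, cv2.fitEllipse(P.astype(np.float32)))
    crop=c["img"][y-60:y+50,x-60:x+60,::-1]; cv2.imwrite(f"pics/{n}_crop.png",cv2.resize(crop,None,fx=3.2,fy=5.4*0.6,interpolation=cv2.INTER_CUBIC))
a=cv2.imread("pics/top_crop.png");b=cv2.imread("pics/side_crop.png");cv2.imwrite("pics/both.png",np.hstack([a,b]))
print(plane(t,[(265,174)],.155),plane(t,[(283,150)],.225))
print(plane(s,[(275,196)],.155),plane(s,[(306,185)],.225))
E
```

```text
top grey [235 147  59  59 926] [267.9 181.8]
top grey [238 154   9  13  28] [241.2 160.5]
top grey [247 217  12   2  14] [251.8 217.9]
top dark [279 145   9  12  49] [283.8 151.3]
top dark [263 169   7   3  18] [265.6 170.1]
top brass [257 166  16  16 106] [264.2 173.6]
top circle 0.5668843388557434 -0.07804694026708603 0.10021097213029861 ((0.5673869252204895, -0.07783803343772888), (0.1964620053768158, 0.1992766559123993), 83.7898178100586)
side grey [231 155  18  24 275] [237.6 163.2]
side grey [ 242  177   70   60 2904] [274.2 207.2]
side grey [313 239   5   6  28] [314.9 241.6]
side dark [324 172   2  11  22] [324.5 177. ]
side dark [301 184  11  23 198] [305.8 195.4]
side brass [267 189  18  14 116] [275.1 196.2]
side circle 0.561780571937561 -0.10952023416757584 0.12258324027061462 ((0.5632771253585815, -0.1087801530957222), (0.2049606293439865, 0.24869729578495026), 161.17640686035156)
[[ 0.57041273 -0.08122106  0.155     ]] [[ 0.63906668 -0.13675612  0.225     ]]
[[ 0.56957161 -0.08686982  0.155     ]] [[ 0.64110541 -0.14199947  0.225     ]]
```

View pics/both.png

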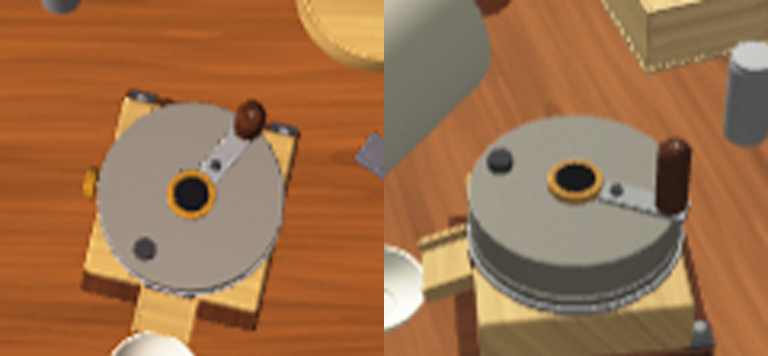

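The eye and handle fit their given sizes: the stone's radius measures 100 mm, the axis is near (0.569, -0.081), and the handle is 90 mm out at about -39°. I'll move halfway there now and refine the estimate on the way.

Call:
step_arm(
  series=[
    [[-0.01, -0.02, -0.01], [0, 0, 0]],
    [[-0.03, -0.06, -0.03], [0, 0, 0]],
    [[-0.06, -0.12, -0.06], [0, 0, 0]],
    [[-0.09, -0.18, -0.07], [0, 0, 0]],
    [[-0.12, -0.24, -0.07], [0, 0, 0]],
    [[-0.15, -0.3, -0.07], [0, 0, 0]],
    [[-0.18, -0.36, -0.07], [0, 0, 0]],
    [[-0.21, -0.42, -0.07], [0, 0, 0]],
    [[-0.235, -0.47, -0.07], [0, 0, 0]],
    [[-0.25, -0.5, -0.07], [0, 0, 0]],
  ],
  gripper=1,
)

```text
time_s: 0.93
tcp_pos: [0.4174, -0.683, 0.2747]
tcp_rot: [-0.197, 0.98, -0.001, 0.0]
wrist_force: [1.5, -2.3, 1.5]
finger_gap: 1.005
grip_force: 0.0
```

```bash
python3 - <<'E'
from h import *
from bench import monitor
t=dict(np.load("pics/top0.npz"));s=dict(np.load("pics/side0.npz"))
for n,a,b in(("eye",(264.6,173.8),(275.5,195.7)),("handletop",(282.3,148.9),(306.6,184.5)),("knob",(250.3,190.9),(251.9,189.6))):
    print(n,tri(t,a,s,b))
q=monitor.sense();print(q["time_s"],q["tcp_pos"],q["tcp_rot"],q["joint_positions"])
from scipy.spatial.transform import Rotation as R
print(R.from_quat(q["tcp_rot"]).as_matrix().round(4))
E
```

```text
eye (array([ 0.57265937, -0.08007206,  0.14885781]), [np.float64(0.0008219376707156238), np.float64(0.0008219376707158405)])
handletop (array([ 0.64481902, -0.13508342,  0.21945708]), [np.float64(0.0011563819416819416), np.float64(0.001156381941681945)])
knob (array([ 0.51411402, -0.0329814 ,  0.14983729]), [np.float64(0.000931289442108479), np.float64(0.0009312894421084251)])
0.9333 [ 0.41740697 -0.68302799  0.27466541] [-1.96809339e-01  9.80441538e-01 -6.76466850e-04  1.29855916e-04] [-8.27929109e-01  9.57249545e-01  1.41656141e+00  5.34037980e-04
 -2.02881645e+00 -3.46425592e-01]
[[-9.225e-01 -3.859e-01  5.000e-04]
 [-3.859e-01  9.225e-01 -1.300e-03]
 [ 0.000e+00 -1.400e-03 -1.000e+00]]
```

That was my sign slip in y: the hand went outward instead, with nothing touched (force near zero). I'll go back towards the handle and turn the hand so the fingers straddle it across the side camera's view.

Call:
step_arm(
  series=[
    [[-0.02, 0.02, 0], [0, 0, -0.01]],
    [[-0.06, 0.06, 0], [0, 0, -0.025]],
    [[-0.11, 0.11, 0], [0, 0, -0.04]],
    [[-0.16, 0.16, 0], [0, 0, -0.055]],
    [[-0.21, 0.21, 0], [0, 0, -0.07]],
    [[-0.26, 0.265, 0], [0, 0, -0.085]],
    [[-0.31, 0.315, 0], [0, 0, -0.1]],
    [[-0.36, 0.37, 0], [0, 0, -0.115]],
    [[-0.4, 0.41, 0], [0, 0, -0.13]],
    [[-0.43, 0.44, 0], [0, 0, -0.137]],
  ],
)

```text
time_s: 1.77
tcp_pos: [0.5308, -0.394, 0.2757]
tcp_rot: [-0.591, 0.807, -0.001, -0.0]
wrist_force: [0.2, -0.2, -0.1]
finger_gap: 0.998
grip_force: 0.0
```

```bash
python3 - <<'E'
from h import *
from bench import monitor
from scipy.spatial.transform import Rotation as R
q=monitor.sense();print(q["time_s"],q["tcp_pos"],q["joint_positions"].round(3) if hasattr(q["joint_positions"],'round') else q["joint_positions"])
M=R.from_quat(q["tcp_rot"]).as_matrix();print(M.round(4))
print("to handle, units:",M.T@(np.array([.642,-.137,.275])-q["tcp_pos"])/.5)
E
```

```text
1.7667 [ 0.53084582 -0.39400672  0.27573853] [-4.020e-01  4.820e-01  5.250e-01  1.000e-03 -1.611e+00  9.500e-02]
[[-0.3026 -0.9531  0.0014]
 [-0.9531  0.3026 -0.0021]
 [ 0.0016 -0.002  -1.    ]]
to handle, units: [-0.55718669 -0.05635168  0.00069902]
```

Call:
step_arm(
  series=[
    [[-0.03, -0.004, 0], [0, 0, 0]],
    [[-0.09, -0.01, 0], [0, 0, 0]],
    [[-0.16, -0.017, 0], [0, 0, 0]],
    [[-0.23, -0.024, 0], [0, 0, 0]],
    [[-0.3, -0.031, 0], [0, 0, 0]],
    [[-0.37, -0.038, 0], [0, 0, 0]],
    [[-0.43, -0.044, 0], [0, 0, 0]],
    [[-0.49, -0.05, 0], [0, 0, 0]],
    [[-0.53, -0.054, 0], [0, 0, 0]],
    [[-0.55, -0.056, 0], [0, 0, 0]],
  ],
)

```text
time_s: 2.6
tcp_pos: [0.6426, -0.1416, 0.2744]
tcp_rot: [-0.588, 0.809, -0.001, -0.001]
wrist_force: [0.2, 0.0, 0.1]
finger_gap: 0.999
grip_force: 0.0
```

Call:
step_arm(
  series=[
    [[0, 0, 0], [0, 0, 0]],
    [[0, 0, 0], [0, 0, 0]],
  ],
)

```text
time_s: 2.77
tcp_pos: [0.6417, -0.1443, 0.2749]
tcp_rot: [-0.587, 0.809, -0.002, -0.001]
wrist_force: [-0.5, -0.1, 0.3]
finger_gap: 1.002
grip_force: 0.0
```

```bash
python3 - <<'E'
from h import *
from bench import monitor,viewer
from scipy.spatial.transform import Rotation as R
q=monitor.sense();print(q["time_s"],q["tcp_pos"],q["joint_positions"])
M=R.from_quat(q["tcp_rot"]).as_matrix();print(M.round(4))
print("to handle, units:",M.T@(np.array([.642,-.137,.187])-q["tcp_pos"])/.5)
c=viewer.camera("side");np.savez("pics/side1.npz",**c);cv2.imwrite("pics/side1.png",cv2.resize(c["img"][100:290,190:390,::-1],None,fx=3,fy=3,interpolation=cv2.INTER_CUBIC))
E
```

```text
2.7667 [ 0.64167139 -0.14428947  0.27489846] [ 0.01756904  0.47525328  0.51094042  0.00325174 -1.60575082 -0.33235199]
[[-3.097e-01 -9.508e-01  8.000e-04]
 [-9.508e-01  3.097e-01 -3.200e-03]
 [ 2.800e-03 -1.800e-03 -1.000e+00]]
to handle, units: [-0.01456354  0.00419861  0.17574928]
```

View pics/side1.png

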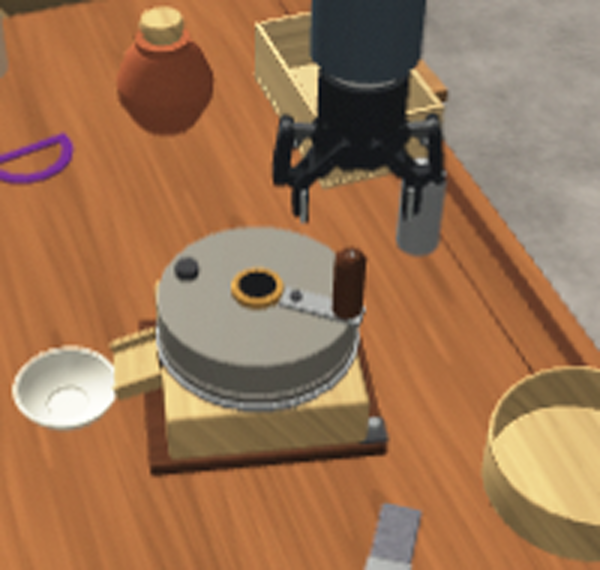

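The hand is above the handle (crop 350,255) and the fingers straddle it (tips at 303 and 405, level). I'll go down around it and close.

Call:
step_arm(
  series=[
    [[-0.01, 0.003, 0], [0, 0, 0]],
    [[-0.014, 0.004, 0.01], [0, 0, 0]],
    [[-0.014, 0.004, 0.035], [0, 0, 0]],
    [[-0.014, 0.004, 0.065], [0, 0, 0]],
    [[-0.014, 0.004, 0.095], [0, 0, 0]],
    [[-0.014, 0.004, 0.125], [0, 0, 0]],
    [[-0.014, 0.004, 0.15], [0, 0, 0]],
    [[-0.014, 0.004, 0.168], [0, 0, 0]],
    [[-0.014, 0.004, 0.176], [0, 0, 0]],
    [[-0.014, 0.004, 0.176], [0, 0, 0]],
  ],
)

```text
time_s: 3.65
tcp_pos: [0.6415, -0.1371, 0.1864]
tcp_rot: [-0.588, 0.809, -0.001, -0.001]
wrist_force: [0.6, -0.9, 0.3]
finger_gap: 1.0
grip_force: 0.0
```

```bash
python3 - <<'E'
from h import *
from bench import monitor,viewer
q=monitor.sense();print(q["time_s"],q["tcp_pos"],q["wrist_force"])
c=viewer.camera("side");np.savez("pics/side2.npz",**c);cv2.imwrite("pics/side2.png",cv2.resize(c["img"][120:260,220:360,::-1],None,fx=4,fy=4,interpolation=cv2.INTER_CUBIC))
E
```

```text
3.65 [ 0.64153072 -0.13714259  0.1863546 ] [ 0.57284456 -0.85346954  0.26753128]
```

View pics/side2.png

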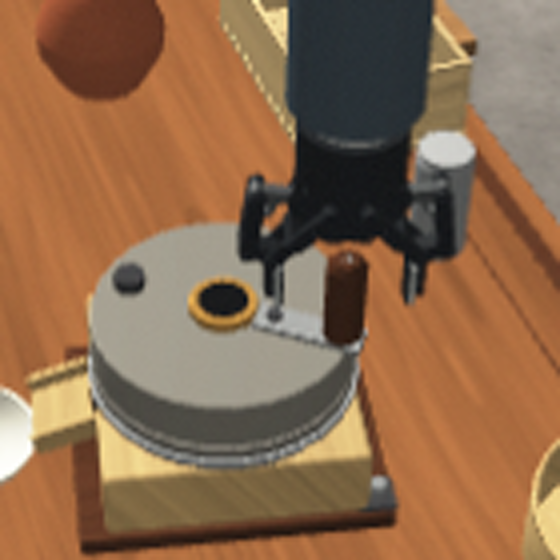

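The handle (crop x 345) sits midway between the fingers (273 and 413), and the tip height agrees in depth too. I'll close.

Call:
step_arm(
  series=[
    [[0, 0, 0], [0, 0, 0]],
    [[0, 0, 0], [0, 0, 0]],
    [[0, 0, 0], [0, 0, 0]],
    [[0, 0, 0], [0, 0, 0]],
    [[0, 0, 0], [0, 0, 0]],
    [[0, 0, 0], [0, 0, 0]],
    [[0, 0, 0], [0, 0, 0]],
    [[0, 0, 0], [0, 0, 0]],
  ],
  gripper=0,
  newtons=30,
)

```text
time_s: 4.37
tcp_pos: [0.643, -0.1376, 0.1882]
tcp_rot: [-0.588, 0.809, -0.003, 0.0]
wrist_force: [3.9, -4.0, 1.1]
finger_gap: 0.342
grip_force: 31.9
```

```bash
python3 - <<'E'
from h import *
from bench import monitor,viewer
q=monitor.sense();print({k:np.round(q[k],4) for k in("time_s","tcp_pos","wrist_force","ft_torque","tcp_rot","finger_gap","grip_force")})
c=viewer.camera("side");np.savez("pics/side3.npz",**c);cv2.imwrite("pics/side3.png",cv2.resize(c["img"][120:260,220:360,::-1],None,fx=4,fy=4,interpolation=cv2.INTER_CUBIC))
E
```

```text
{'time_s': np.float64(4.3667), 'tcp_pos': array([ 0.643 , -0.1376,  0.1882]), 'wrist_force': array([ 3.9228, -3.9924,  1.1015]), 'ft_torque': array([-1.1623, -1.1804,  0.032 ]), 'tcp_rot': array([-5.877e-01,  8.091e-01, -2.900e-03,  5.000e-04]), 'finger_gap': np.float64(0.3419), 'grip_force': np.float64(31.9393)}
```

```bash
cat > gen.py <<'E'
import numpy as np, json
from scipy.spatial.transform import Rotation as R
M=R.from_quat([-.588,.809,0,0]).as_matrix()
R0=.092
def rows(C,A,phis,n=10,r=R0):
    """C commanded xy, A axis xy, phis world angles; prints calls, returns final C"""
    C=np.array(C,float); A=np.array(A,float)
    for k in range(0,len(phis),n):
        p=phis[k:k+n]
        T=np.c_[A+r*np.c_[np.cos(p),np.sin(p)],np.zeros(len(p))]
        u=np.round((T-np.r_[C,0])@M/.5,3)
        print(json.dumps([[[float(a),float(b),0],[0,0,0]] for a,b,_ in u]).replace(".0,",","))
        C=C+(M@np.r_[u[-1,:2],0]*.5)[:2]
    print("C",C.round(5).tolist()); return C
def ramp(t): # clockwise angle turned
    W,T=1.6,3.
    return np.where(t<T,W/2*(t-T/np.pi*np.sin(np.pi*np.minimum(t,T)/T)),W*T/2+W*(t-T))
E
python3 - <<'E'
from gen import *
A=[.5705,-.080];C=[.6415,-.137];p0=np.arctan2(C[1]-A[1],C[0]-A[0]);print(p0)
t=np.arange(1,31)/12; rows(C,A,p0-ramp(t))
E
```

```text
-0.676456206407583
[[[0.001, -0.002, 0], [0, 0, 0]], [[0.001, -0.002, 0], [0, 0, 0]], [[0.001, -0.002, 0], [0, 0, 0]], [[0.002, -0.001, 0], [0, 0, 0]], [[0.002, -0.001, 0], [0, 0, 0]], [[0.004, -0.001, 0], [0, 0, 0]], [[0.006, 0, 0], [0, 0, 0]], [[0.008, 0.001, 0], [0, 0, 0]], [[0.011, 0.002, 0], [0, 0, 0]], [[0.014, 0.004, 0], [0, 0, 0]]]
[[[0.005, 0.002, 0], [0, 0, 0]], [[0.01, 0.005, 0], [0, 0, 0]], [[0.016, 0.008, 0], [0, 0, 0]], [[0.022, 0.012, 0], [0, 0, 0]], [[0.029, 0.017, 0], [0, 0, 0]], [[0.037, 0.023, 0], [0, 0, 0]], [[0.045, 0.03, 0], [0, 0, 0]], [[0.053, 0.038, 0], [0, 0, 0]], [[0.062, 0.047, 0], [0, 0, 0]], [[0.07, 0.058, 0], [0, 0, 0]]]
[[[0.009, 0.013, 0], [0, 0, 0]], [[0.016, 0.027, 0], [0, 0, 0]], [[0.023, 0.042, 0], [0, 0, 0]], [[0.029, 0.059, 0], [0, 0, 0]], [[0.033, 0.078, 0], [0, 0, 0]], [[0.035, 0.097, 0], [0, 0, 0]], [[0.035, 0.118, 0], [0, 0, 0]], [[0.033, 0.139, 0], [0, 0, 0]], [[0.028, 0.16, 0], [0, 0, 0]], [[0.02, 0.182, 0], [0, 0, 0]]]
C [0.50941, -0.1488]
```

Call:
step_arm(
  series=[
    [[0.001, -0.002, 0], [0, 0, 0]],
    [[0.001, -0.002, 0], [0, 0, 0]],
    [[0.001, -0.002, 0], [0, 0, 0]],
    [[0.002, -0.001, 0], [0, 0, 0]],
    [[0.002, -0.001, 0], [0, 0, 0]],
    [[0.004, -0.001, 0], [0, 0, 0]],
    [[0.006, 0, 0], [0, 0, 0]],
    [[0.008, 0.001, 0], [0, 0, 0]],
    [[0.011, 0.002, 0], [0, 0, 0]],
    [[0.014, 0.004, 0], [0, 0, 0]],
  ],
)

```text
time_s: 5.25
tcp_pos: [0.6382, -0.1429, 0.1881]
tcp_rot: [-0.588, 0.809, -0.002, 0.0]
wrist_force: [2.0, -1.4, 5.2]
finger_gap: 0.341
grip_force: 32.3
```

Call:
step_arm(
  series=[
    [[0.005, 0.002, 0], [0, 0, 0]],
    [[0.01, 0.005, 0], [0, 0, 0]],
    [[0.016, 0.008, 0], [0, 0, 0]],
    [[0.022, 0.012, 0], [0, 0, 0]],
    [[0.029, 0.017, 0], [0, 0, 0]],
    [[0.037, 0.023, 0], [0, 0, 0]],
    [[0.045, 0.03, 0], [0, 0, 0]],
    [[0.053, 0.038, 0], [0, 0, 0]],
    [[0.062, 0.047, 0], [0, 0, 0]],
    [[0.07, 0.058, 0], [0, 0, 0]],
  ],
)

```text
time_s: 6.08
tcp_pos: [0.5994, -0.1666, 0.1881]
tcp_rot: [-0.588, 0.809, -0.001, 0.0]
wrist_force: [-1.1, 3.3, 8.6]
finger_gap: 0.342
grip_force: 32.5
```

Call:
step_arm(
  series=[
    [[0.009, 0.013, 0], [0, 0, 0]],
    [[0.016, 0.027, 0], [0, 0, 0]],
    [[0.023, 0.042, 0], [0, 0, 0]],
    [[0.029, 0.059, 0], [0, 0, 0]],
    [[0.033, 0.078, 0], [0, 0, 0]],
    [[0.035, 0.097, 0], [0, 0, 0]],
    [[0.035, 0.118, 0], [0, 0, 0]],
    [[0.033, 0.139, 0], [0, 0, 0]],
    [[0.028, 0.16, 0], [0, 0, 0]],
    [[0.02, 0.182, 0], [0, 0, 0]],
  ],
)

```text
time_s: 6.92
tcp_pos: [0.511, -0.1472, 0.1881]
tcp_rot: [-0.588, 0.809, -0.002, 0.002]
wrist_force: [4.7, 5.1, 7.8]
finger_gap: 0.341
grip_force: 32.5
```

```bash
python3 - <<'E'
from gen import *
from bench import monitor
q=monitor.sense();A=np.array([.5705,-.080]);d=q["tcp_pos"][:2]-A
print(q["tcp_pos"],q["wrist_force"],q["ft_torque"],np.hypot(*d),np.arctan2(d[1],d[0]), -.6765-ramp(2.5))
t=np.arange(31,61)/12; rows([.50941,-.1488],A,-.6765-ramp(t))
E
```

```text
[ 0.51100756 -0.1472011   0.18805811] [4.68736698 5.12898596 7.83722092] [ 2.14106331 -1.34634839 -0.01113616] 0.08975153755371533 -2.2954244978259766 -2.2945281365794514
[[[-0.01, 0.02, 0], [0, 0, 0]], [[-0.024, 0.04, 0], [0, 0, 0]], [[-0.04, 0.058, 0], [0, 0, 0]], [[-0.058, 0.073, 0], [0, 0, 0]], [[-0.078, 0.087, 0], [0, 0, 0]], [[-0.101, 0.097, 0], [0, 0, 0]], [[-0.124, 0.105, 0], [0, 0, 0]], [[-0.148, 0.109, 0], [0, 0, 0]], [[-0.172, 0.11, 0], [0, 0, 0]], [[-0.197, 0.108, 0], [0, 0, 0]]]
[[[-0.024, -0.005, 0], [0, 0, 0]], [[-0.047, -0.014, 0], [0, 0, 0]], [[-0.068, -0.025, 0], [0, 0, 0]], [[-0.088, -0.04, 0], [0, 0, 0]], [[-0.106, -0.056, 0], [0, 0, 0]], [[-0.122, -0.075, 0], [0, 0, 0]], [[-0.135, -0.096, 0], [0, 0, 0]], [[-0.144, -0.119, 0], [0, 0, 0]], [[-0.151, -0.142, 0], [0, 0, 0]], [[-0.155, -0.166, 0], [0, 0, 0]]]
[[[-0, -0.025, 0], [0, 0, 0]], [[0.003, -0.049, 0], [0, 0, 0]], [[0.009, -0.073, 0], [0, 0, 0]], [[0.018, -0.096, 0], [0, 0, 0]], [[0.03, -0.117, 0], [0, 0, 0]], [[0.045, -0.137, 0], [0, 0, 0]], [[0.062, -0.154, 0], [0, 0, 0]], [[0.081, -0.169, 0], [0, 0, 0]], [[0.103, -0.181, 0], [0, 0, 0]], [[0.125, -0.19, 0], [0, 0, 0]]]
C [0.66239, -0.07912]
```

```bash
python3 - <<'E'
from gen import *
from scipy.optimize import least_squares
P=np.array([[.643,-.1376],[.6382,-.1429],[.5994,-.1666],[.5110,-.1472]])
s=least_squares(lambda a:np.hypot(*(P-a).T)-.092,[.57,-.08]);A=s.x;print(A,s.fun)
# blend axis over; keep phase by position
p=np.arctan2(-.1488-A[1],.50941-A[0]);print(p)
t=np.arange(31,51)/12; rows([.50941,-.1488],A,p-(ramp(t)-ramp(2.5)))
E
```

```text
[ 0.57235974 -0.07865551] [ 2.71051417e-06 -9.27289016e-06  7.65619968e-06 -3.44984717e-06]
-2.3021895165131556
[[[-0.015, 0.019, 0], [0, 0, 0]], [[-0.028, 0.038, 0], [0, 0, 0]], [[-0.044, 0.056, 0], [0, 0, 0]], [[-0.063, 0.071, 0], [0, 0, 0]], [[-0.083, 0.085, 0], [0, 0, 0]], [[-0.106, 0.095, 0], [0, 0, 0]], [[-0.129, 0.102, 0], [0, 0, 0]], [[-0.153, 0.107, 0], [0, 0, 0]], [[-0.178, 0.107, 0], [0, 0, 0]], [[-0.202, 0.105, 0], [0, 0, 0]]]
[[[-0.024, -0.005, 0], [0, 0, 0]], [[-0.047, -0.014, 0], [0, 0, 0]], [[-0.068, -0.026, 0], [0, 0, 0]], [[-0.088, -0.04, 0], [0, 0, 0]], [[-0.106, -0.057, 0], [0, 0, 0]], [[-0.121, -0.076, 0], [0, 0, 0]], [[-0.134, -0.097, 0], [0, 0, 0]], [[-0.144, -0.12, 0], [0, 0, 0]], [[-0.15, -0.143, 0], [0, 0, 0]], [[-0.154, -0.168, 0], [0, 0, 0]]]
C [0.59431, 0.01079]
```

The fit gives the axis at (0.5724, -0.0787) with residuals around 0.01 mm. I'll carry on cranking around it.

Call:
step_arm(
  series=[
    [[-0.015, 0.019, 0], [0, 0, 0]],
    [[-0.028, 0.038, 0], [0, 0, 0]],
    [[-0.044, 0.056, 0], [0, 0, 0]],
    [[-0.063, 0.071, 0], [0, 0, 0]],
    [[-0.083, 0.085, 0], [0, 0, 0]],
    [[-0.106, 0.095, 0], [0, 0, 0]],
    [[-0.129, 0.102, 0], [0, 0, 0]],
    [[-0.153, 0.107, 0], [0, 0, 0]],
    [[-0.178, 0.107, 0], [0, 0, 0]],
    [[-0.202, 0.105, 0], [0, 0, 0]],
  ],
)

```text
time_s: 7.75
tcp_pos: [0.4912, -0.0356, 0.188]
tcp_rot: [-0.588, 0.809, -0.002, 0.0]
wrist_force: [1.6, -1.1, 8.1]
finger_gap: 0.338
grip_force: 32.5
```

Call:
step_arm(
  series=[
    [[-0.024, -0.005, 0], [0, 0, 0]],
    [[-0.047, -0.014, 0], [0, 0, 0]],
    [[-0.068, -0.026, 0], [0, 0, 0]],
    [[-0.088, -0.04, 0], [0, 0, 0]],
    [[-0.106, -0.057, 0], [0, 0, 0]],
    [[-0.121, -0.076, 0], [0, 0, 0]],
    [[-0.134, -0.097, 0], [0, 0, 0]],
    [[-0.144, -0.12, 0], [0, 0, 0]],
    [[-0.15, -0.143, 0], [0, 0, 0]],
    [[-0.154, -0.168, 0], [0, 0, 0]],
  ],
)

```text
time_s: 8.58
tcp_pos: [0.5955, 0.0107, 0.1881]
tcp_rot: [-0.588, 0.809, -0.002, -0.0]
wrist_force: [-1.1, -3.1, 8.5]
finger_gap: 0.341
grip_force: 32.6
```

```bash
cat >> gen.py <<'E'
A=np.array([.57236,-.07866])
def now():
    from bench import monitor
    q=monitor.sense();d=q["tcp_pos"][:2]-A
    print("t",q["time_s"],"tcp",np.round(q["tcp_pos"],4),"F",np.round(q["wrist_force"],1),"r",np.hypot(*d).round(4),"phi",np.arctan2(d[1],d[0]).round(4),"gap",q["finger_gap"])
    return q
E
python3 - <<'E'
from gen import *
now()
C=[.59431,.01079];p=np.arctan2(C[1]-A[1],C[0]-A[0]);print(p)
rows(C,A,p-1.6*np.arange(1,31)/12)
E
```

```text
t 8.5833 tcp [0.5955 0.0107 0.1881] F [-1.1 -3.1  8.5] r 0.0923 phi 1.3176 gap 0.3407093485180834
1.3301626001178726
[[[0, -0.025, 0], [0, 0, 0]], [[0.003, -0.049, 0], [0, 0, 0]], [[0.009, -0.073, 0], [0, 0, 0]], [[0.019, -0.095, 0], [0, 0, 0]], [[0.031, -0.116, 0], [0, 0, 0]], [[0.046, -0.136, 0], [0, 0, 0]], [[0.064, -0.153, 0], [0, 0, 0]], [[0.083, -0.168, 0], [0, 0, 0]], [[0.105, -0.18, 0], [0, 0, 0]], [[0.127, -0.189, 0], [0, 0, 0]]]
[[[0.024, -0.006, 0], [0, 0, 0]], [[0.049, -0.008, 0], [0, 0, 0]], [[0.073, -0.008, 0], [0, 0, 0]], [[0.097, -0.004, 0], [0, 0, 0]], [[0.121, 0.003, 0], [0, 0, 0]], [[0.143, 0.013, 0], [0, 0, 0]], [[0.164, 0.026, 0], [0, 0, 0]], [[0.183, 0.042, 0], [0, 0, 0]], [[0.2, 0.06, 0], [0, 0, 0]], [[0.214, 0.08, 0], [0, 0, 0]]]
[[[0.011, 0.021, 0], [0, 0, 0]], [[0.019, 0.044, 0], [0, 0, 0]], [[0.025, 0.068, 0], [0, 0, 0]], [[0.027, 0.093, 0], [0, 0, 0]], [[0.025, 0.117, 0], [0, 0, 0]], [[0.021, 0.141, 0], [0, 0, 0]], [[0.013, 0.165, 0], [0, 0, 0]], [[0.003, 0.187, 0], [0, 0, 0]], [[-0.011, 0.207, 0], [0, 0, 0]], [[-0.027, 0.226, 0], [0, 0, 0]]]
C [0.49021, -0.12049]
```

Call:
step_arm(
  series=[
    [[0, -0.025, 0], [0, 0, 0]],
    [[0.003, -0.049, 0], [0, 0, 0]],
    [[0.009, -0.073, 0], [0, 0, 0]],
    [[0.019, -0.095, 0], [0, 0, 0]],
    [[0.031, -0.116, 0], [0, 0, 0]],
    [[0.046, -0.136, 0], [0, 0, 0]],
    [[0.064, -0.153, 0], [0, 0, 0]],
    [[0.083, -0.168, 0], [0, 0, 0]],
    [[0.105, -0.18, 0], [0, 0, 0]],
    [[0.127, -0.189, 0], [0, 0, 0]],
  ],
)

```text
time_s: 9.42
tcp_pos: [0.6647, -0.0795, 0.188]
tcp_rot: [-0.588, 0.809, -0.002, -0.001]
wrist_force: [-4.3, 0.2, 9.7]
finger_gap: 0.34
grip_force: 32.6
```

Call:
step_arm(
  series=[
    [[0.024, -0.006, 0], [0, 0, 0]],
    [[0.049, -0.008, 0], [0, 0, 0]],
    [[0.073, -0.008, 0], [0, 0, 0]],
    [[0.097, -0.004, 0], [0, 0, 0]],
    [[0.121, 0.003, 0], [0, 0, 0]],
    [[0.143, 0.013, 0], [0, 0, 0]],
    [[0.164, 0.026, 0], [0, 0, 0]],
    [[0.183, 0.042, 0], [0, 0, 0]],
    [[0.2, 0.06, 0], [0, 0, 0]],
    [[0.214, 0.08, 0], [0, 0, 0]],
  ],
)

```text
time_s: 10.25
tcp_pos: [0.5935, -0.1682, 0.1881]
tcp_rot: [-0.588, 0.809, -0.002, 0.0]
wrist_force: [-1.1, 1.4, 8.8]
finger_gap: 0.343
grip_force: 32.6
```

Call:
step_arm(
  series=[
    [[0.011, 0.021, 0], [0, 0, 0]],
    [[0.019, 0.044, 0], [0, 0, 0]],
    [[0.025, 0.068, 0], [0, 0, 0]],
    [[0.027, 0.093, 0], [0, 0, 0]],
    [[0.025, 0.117, 0], [0, 0, 0]],
    [[0.021, 0.141, 0], [0, 0, 0]],
    [[0.013, 0.165, 0], [0, 0, 0]],
    [[0.003, 0.187, 0], [0, 0, 0]],
    [[-0.011, 0.207, 0], [0, 0, 0]],
    [[-0.027, 0.226, 0], [0, 0, 0]],
  ],
  gripper=1,
)

```text
time_s: 11.08
tcp_pos: [0.4895, -0.1195, 0.1863]
tcp_rot: [-0.588, 0.809, -0.001, -0.001]
wrist_force: [0.3, 0.3, -0.4]
finger_gap: 0.996
grip_force: 0.0
```

```bash
cat > look.py <<'E'
import sys
from gen import *; from h import *
from bench import viewer
def look(n,save=True):
    q=now(); c=viewer.camera("side"); np.savez(f"pics/{n}.npz",**c)
    cv2.imwrite(f"pics/{n}.png",cv2.resize(c["img"][120:260,200:360,::-1],None,fx=4,fy=4,interpolation=cv2.INTER_CUBIC))
    return q,c
E
python3 - <<'E'
from look import *
look("c1")
E
```

```text
t 11.0833 tcp [ 0.4895 -0.1195  0.1863] F [ 0.3  0.3 -0.4] r 0.0923 phi -2.6838 gap 0.995955654763539
```

View pics/c1.png

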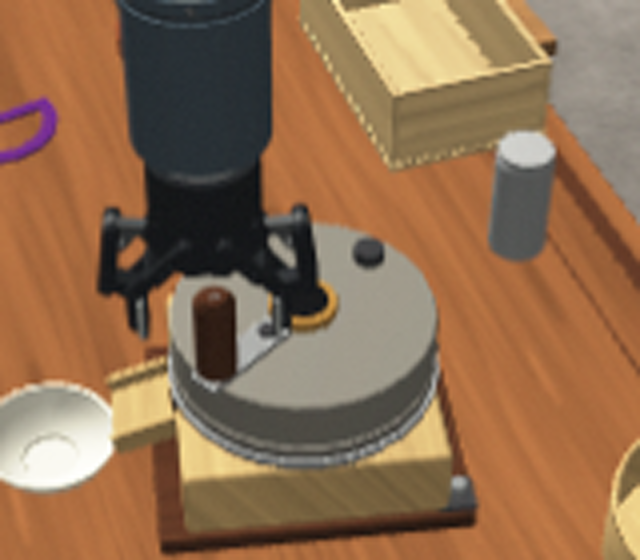

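The picture shows the open fingers (crop x 140 and 295) well clear of the brown handle (crop x 214), so the stone is coasting between them. Next I'll measure the phase from the handle's colour and from the knob opposite.

```bash
cat >> look.py <<'E'
def blob(c,m,px,w):
    x,y=[int(round(v)) for v in px]; z=np.zeros(m.shape,np.uint8); z[y-w:y+w,x-w:x+w]=m[y-w:y+w,x-w:x+w]
    n,l,st,ce=cv2.connectedComponentsWithStats(z)
    if n<2: return None
    i=1+np.argmax(st[1:,4]); return ce[i],st[i]
def proj(c,P):
    V=np.array(c["view"]); K=np.array([[c["fx"],0,c["cx"]],[0,c["fy"],c["cy"]],[0,0,1.]])
    return cv2.projectPoints(np.array(P,float).reshape(-1,1,3),cv2.Rodrigues(V[:3,:3])[0],V[:3,3],K,np.array(c["D"],float))[0].reshape(-1,2)
def phase(c,guess):
    im=c["img"].astype(int); hsv=cv2.cvtColor(c["img"],cv2.COLOR_RGB2HSV)
    hm=((hsv[...,2]<110)&(im[...,0]-im[...,2]>18)).astype(np.uint8)
    km=(hsv[...,2]<95).astype(np.uint8)
    out=[]
    for nm,m,g,r,z,w in(("handle",hm,guess,.092,.189,22),("knob",km,guess+np.pi,.073,.151,9)):
        px=proj(c,[A[0]+r*np.cos(g),A[1]+r*np.sin(g),z])[0]
        b=blob(c,m,px,w)
        if b is None: print(nm,"none");continue
        P=plane(c,[b[0]],z)[0][:2]-A
        a=np.arctan2(P[1],P[0])-(np.pi if nm=="knob" else 0); a=guess+(a-guess+np.pi)%(2*np.pi)-np.pi
        print(nm,"exp px",px.round(1),"px",b[0].round(1),"box",b[1],"r",np.hypot(*P).round(4),"phi",round(a,4),"vs guess",round(a-guess,4))
E
python3 - <<'E'
from look import *
L=lambda n:dict(np.load(f"pics/{n}.npz"))
for n,g in(("side0",-.695),("side1",-.695),("side3",-.695),("c1",-2.684)): print(n);phase(L(n),g)
E
```

```text
side0
handle exp px [305.4 193.2] px [305.9 194. ] box [301 183  11  23 221] r 0.0944 phi -0.724 vs guess -0.029
knob exp px [252.2 189. ] px [251.8 189.7] box [248 186   8   8  49] r 0.073 phi -0.6488 vs guess 0.0462
side1
handle exp px [305.4 193.2] px [305.8 194.3] box [301 183  11  23 213] r 0.0946 phi -0.7359 vs guess -0.0409
knob exp px [252.2 189. ] px [251.8 189.7] box [248 186   8   8  49] r 0.073 phi -0.6488 vs guess 0.0462
side3
handle exp px [305.4 193.2] px [305.9 194.2] box [301 183  12  23 211] r 0.0946 phi -0.7302 vs guess -0.0352
knob exp px [252.2 189. ] px [251.9 189.6] box [249 186   7   8  45] r 0.0727 phi -0.6589 vs guess 0.0361
c1
handle exp px [251.8 201.4] px [253.3 203.1] box [248 192  11  23 218] r 0.094 phi -2.5991 vs guess 0.0849
knob exp px [291.8 183.1] px [291.9 182.9] box [288 180   8   7  45] r 0.0735 phi -2.6786 vs guess 0.0054
```

```bash
cat >> look.py <<'E'
_ph=phase
BIAS={"handle":np.array([.5,1.0]),"knob":np.array([-.35,.65])}
_plane=plane
def phase2(c,guess):
    c=dict(c); im=c["img"].astype(int); hsv=cv2.cvtColor(c["img"],cv2.COLOR_RGB2HSV)
    hm=((hsv[...,2]<110)&(im[...,0]-im[...,2]>18)).astype(np.uint8); km=(hsv[...,2]<95).astype(np.uint8)
    for nm,m,g,r,z,w in(("handle",hm,guess,.092,.189,22),("knob",km,guess+np.pi,.073,.151,9)):
        px=proj(c,[A[0]+r*np.cos(g),A[1]+r*np.sin(g),z])[0]+BIAS[nm]; b=blob(c,m,px,w)
        if b is None: print(nm,"none");continue
        P=_plane(c,[b[0]-BIAS[nm]],z)[0][:2]-A
        a=np.arctan2(P[1],P[0])-(np.pi if nm=="knob" else 0)
        print(nm,"px off",(b[0]-px).round(1),"box",b[1],"r",np.hypot(*P).round(4),"phi-guess",round((a-guess+np.pi)%(2*np.pi)-np.pi,4))
def coast(t,t0,p0,w0,a): return p0-(w0*(t-t0)-a/2*(t-t0)**2)
E
python3 - <<'E'
from look import *
phase2(dict(np.load("pics/c1.npz")),-2.64)
t=11.1333+np.arange(1,21)/12
rows([.49021,-.12049],A,coast(t,10.32,-1.4485,1.6,.1))
E
```

```text
handle px off [0. 0.] box [248 192  11  23 218] r 0.092 phi-guess 0.0008
knob px off [ 1.2 -0.3] box [288 180   8   7  45] r 0.0765 phi-guess -0.0225
[[[-0.025, 0.02, 0], [0, 0, 0]], [[-0.044, 0.032, 0], [0, 0, 0]], [[-0.065, 0.042, 0], [0, 0, 0]], [[-0.087, 0.048, 0], [0, 0, 0]], [[-0.109, 0.052, 0], [0, 0, 0]], [[-0.132, 0.054, 0], [0, 0, 0]], [[-0.154, 0.052, 0], [0, 0, 0]], [[-0.176, 0.048, 0], [0, 0, 0]], [[-0.197, 0.041, 0], [0, 0, 0]], [[-0.217, 0.032, 0], [0, 0, 0]]]
[[[-0.019, -0.012, 0], [0, 0, 0]], [[-0.036, -0.025, 0], [0, 0, 0]], [[-0.051, -0.041, 0], [0, 0, 0]], [[-0.065, -0.058, 0], [0, 0, 0]], [[-0.076, -0.076, 0], [0, 0, 0]], [[-0.085, -0.095, 0], [0, 0, 0]], [[-0.091, -0.115, 0], [0, 0, 0]], [[-0.095, -0.136, 0], [0, 0, 0]], [[-0.097, -0.157, 0], [0, 0, 0]], [[-0.097, -0.178, 0], [0, 0, 0]]]
C [0.60811, 0.00631]
```

The handle measures within 1 mrad of the prediction, at radius 92.0 mm. I'll go round with it.

Call:
step_arm(
  series=[
    [[-0.025, 0.02, 0], [0, 0, 0]],
    [[-0.044, 0.032, 0], [0, 0, 0]],
    [[-0.065, 0.042, 0], [0, 0, 0]],
    [[-0.087, 0.048, 0], [0, 0, 0]],
    [[-0.109, 0.052, 0], [0, 0, 0]],
    [[-0.132, 0.054, 0], [0, 0, 0]],
    [[-0.154, 0.052, 0], [0, 0, 0]],
    [[-0.176, 0.048, 0], [0, 0, 0]],
    [[-0.197, 0.041, 0], [0, 0, 0]],
    [[-0.217, 0.032, 0], [0, 0, 0]],
  ],
)

```text
time_s: 11.97
tcp_pos: [0.5099, -0.0112, 0.1867]
tcp_rot: [-0.588, 0.809, -0.002, -0.0]
wrist_force: [-0.7, -0.6, 0.2]
finger_gap: 1.001
grip_force: 0.0
```

Call:
step_arm(
  series=[
    [[-0.019, -0.012, 0], [0, 0, 0]],
    [[-0.036, -0.025, 0], [0, 0, 0]],
    [[-0.051, -0.041, 0], [0, 0, 0]],
    [[-0.065, -0.058, 0], [0, 0, 0]],
    [[-0.076, -0.076, 0], [0, 0, 0]],
    [[-0.085, -0.095, 0], [0, 0, 0]],
    [[-0.091, -0.115, 0], [0, 0, 0]],
    [[-0.095, -0.136, 0], [0, 0, 0]],
    [[-0.097, -0.157, 0], [0, 0, 0]],
    [[-0.097, -0.178, 0], [0, 0, 0]],
  ],
)

```text
time_s: 12.8
tcp_pos: [0.61, 0.0065, 0.1864]
tcp_rot: [-0.588, 0.809, -0.002, -0.0]
wrist_force: [0.0, 0.2, 0.3]
finger_gap: 0.997
grip_force: 0.0
```

```bash
python3 - <<'E'
from look import *
q,c=look("c2")
t=q["time_s"]; g=coast(t,10.32,-1.4485,1.6,.1); print("guess",g,g+2*np.pi); phase2(c,g)
t=t+.05+np.arange(1,21)/12
rows([.60811,.00631],A,coast(t,10.32,-1.4485,1.6,.1))
E
```

```text
t 12.8 tcp [0.61   0.0065 0.1864] F [0.  0.2 0.3] r 0.0931 phi 1.1552 gap 0.9971417056154452
guess -5.108980000000001 1.1742053071795855
handle px off [1.2 0.3] box [274 155  10  23 201] r 0.0909 phi-guess -0.0396
knob px off [-0.5  0.5] box [269 210   8   8  53] r 0.075 phi-guess -0.0185
[[[0.006, -0.032, 0], [0, 0, 0]], [[0.012, -0.052, 0], [0, 0, 0]], [[0.021, -0.07, 0], [0, 0, 0]], [[0.031, -0.087, 0], [0, 0, 0]], [[0.043, -0.103, 0], [0, 0, 0]], [[0.057, -0.118, 0], [0, 0, 0]], [[0.072, -0.131, 0], [0, 0, 0]], [[0.088, -0.142, 0], [0, 0, 0]], [[0.106, -0.151, 0], [0, 0, 0]], [[0.124, -0.158, 0], [0, 0, 0]]]
[[[0.018, -0.006, 0], [0, 0, 0]], [[0.037, -0.009, 0], [0, 0, 0]], [[0.056, -0.01, 0], [0, 0, 0]], [[0.075, -0.01, 0], [0, 0, 0]], [[0.094, -0.007, 0], [0, 0, 0]], [[0.112, -0.003, 0], [0, 0, 0]], [[0.129, 0.003, 0], [0, 0, 0]], [[0.146, 0.011, 0], [0, 0, 0]], [[0.162, 0.02, 0], [0, 0, 0]], [[0.176, 0.031, 0], [0, 0, 0]]]
C [0.62221, -0.15597]
```

```bash
cat >> look.py <<'E'
T0,P0=10.32,-1.4485
def coast(t,k,w0=1.6):
    u=t-T0; e=.8*k; return P0-((w0+1.625)*(1-np.exp(-e*u))/e-1.625*u)
def speed(t,k,w0=1.6): return (w0+1.625)*np.exp(-.8*k*(t-T0))-1.625
E
python3 - <<'E'
from look import *
for k in(.03,.034,.038): print(k,coast(12.8,k),"want ~",-5.109-.03)
k=.035
t=12.85+np.arange(1,21)/12
print(coast(12.8,k),speed(t[-1],k));rows([.60811,.00631],A,coast(t,k))
E
```

```text
0.03 -5.183132406352569 want ~ -5.139
0.034 -5.152708096752935 want ~ -5.139
0.038 -5.122443422915071 want ~ -5.139
-5.14512699941556 1.2424590339250141
[[[0.008, -0.039, 0], [0, 0, 0]], [[0.015, -0.059, 0], [0, 0, 0]], [[0.025, -0.078, 0], [0, 0, 0]], [[0.036, -0.095, 0], [0, 0, 0]], [[0.05, -0.111, 0], [0, 0, 0]], [[0.065, -0.125, 0], [0, 0, 0]], [[0.081, -0.137, 0], [0, 0, 0]], [[0.098, -0.148, 0], [0, 0, 0]], [[0.117, -0.156, 0], [0, 0, 0]], [[0.136, -0.162, 0], [0, 0, 0]]]
[[[0.02, -0.004, 0], [0, 0, 0]], [[0.039, -0.006, 0], [0, 0, 0]], [[0.059, -0.006, 0], [0, 0, 0]], [[0.079, -0.004, 0], [0, 0, 0]], [[0.098, 0.001, 0], [0, 0, 0]], [[0.116, 0.007, 0], [0, 0, 0]], [[0.134, 0.015, 0], [0, 0, 0]], [[0.151, 0.025, 0], [0, 0, 0]], [[0.166, 0.037, 0], [0, 0, 0]], [[0.18, 0.05, 0], [0, 0, 0]]]
C [0.61261, -0.16126]
```

Call:
step_arm(
  series=[
    [[0.008, -0.039, 0], [0, 0, 0]],
    [[0.015, -0.059, 0], [0, 0, 0]],
    [[0.025, -0.078, 0], [0, 0, 0]],
    [[0.036, -0.095, 0], [0, 0, 0]],
    [[0.05, -0.111, 0], [0, 0, 0]],
    [[0.065, -0.125, 0], [0, 0, 0]],
    [[0.081, -0.137, 0], [0, 0, 0]],
    [[0.098, -0.148, 0], [0, 0, 0]],
    [[0.117, -0.156, 0], [0, 0, 0]],
    [[0.136, -0.162, 0], [0, 0, 0]],
  ],
)

```text
time_s: 13.68
tcp_pos: [0.6648, -0.0844, 0.1872]
tcp_rot: [-0.588, 0.809, -0.002, -0.0]
wrist_force: [-0.8, 0.2, -0.1]
finger_gap: 1.004
grip_force: 0.0
```

Call:
step_arm(
  series=[
    [[0.02, -0.004, 0], [0, 0, 0]],
    [[0.039, -0.006, 0], [0, 0, 0]],
    [[0.059, -0.006, 0], [0, 0, 0]],
    [[0.079, -0.004, 0], [0, 0, 0]],
    [[0.098, 0.001, 0], [0, 0, 0]],
    [[0.116, 0.007, 0], [0, 0, 0]],
    [[0.134, 0.015, 0], [0, 0, 0]],
    [[0.151, 0.025, 0], [0, 0, 0]],
    [[0.166, 0.037, 0], [0, 0, 0]],
    [[0.18, 0.05, 0], [0, 0, 0]],
  ],
)

```text
time_s: 14.52
tcp_pos: [0.6123, -0.1617, 0.1874]
tcp_rot: [-0.588, 0.809, -0.002, -0.0]
wrist_force: [-0.9, -0.5, 1.6]
finger_gap: 1.001
grip_force: 0.0
```

```bash
python3 - <<'E'
from look import *
q,c=look("c3")
t=q["time_s"]; k=.035; g=coast(t,k); print("guess",g,g+2*np.pi); phase2(c,g)
for kk in(.025,.03,.04,.045): print(kk,coast(t,kk)-g)
E
```

```text
t 14.5167 tcp [ 0.6123 -0.1617  0.1874] F [-0.9 -0.5  1.6] r 0.0921 phi -1.1225 gap 1.0012661865012966
guess -7.3982782988869715 -1.1150929917073853
handle px off [-1.2  0.9] box [293 192  11  23 223] r 0.092 phi-guess -0.0542
knob px off [ 1.4 -0.9] box [256 180   7   7  44] r 0.0732 phi-guess -0.0815
0.025 -0.21250878571752807
0.03 -0.10566486477536863
0.04 0.10450047930577533
0.045 0.2078510489057468
```

```bash
python3 - <<'E'
from look import *
k=.032; t=14.5667+np.arange(1,21)/12
print(speed(t[-1],k));rows([.61261,-.16126],A,coast(t,k))
E
```

```text
1.1469492236715144
[[[0.026, 0.033, 0], [0, 0, 0]], [[0.035, 0.05, 0], [0, 0, 0]], [[0.042, 0.068, 0], [0, 0, 0]], [[0.047, 0.087, 0], [0, 0, 0]], [[0.05, 0.105, 0], [0, 0, 0]], [[0.052, 0.124, 0], [0, 0, 0]], [[0.051, 0.143, 0], [0, 0, 0]], [[0.049, 0.162, 0], [0, 0, 0]], [[0.044, 0.18, 0], [0, 0, 0]], [[0.038, 0.197, 0], [0, 0, 0]]]
[[[-0.008, 0.017, 0], [0, 0, 0]], [[-0.017, 0.033, 0], [0, 0, 0]], [[-0.028, 0.047, 0], [0, 0, 0]], [[-0.04, 0.061, 0], [0, 0, 0]], [[-0.054, 0.073, 0], [0, 0, 0]], [[-0.068, 0.084, 0], [0, 0, 0]], [[-0.084, 0.093, 0], [0, 0, 0]], [[-0.1, 0.1, 0], [0, 0, 0]], [[-0.116, 0.106, 0], [0, 0, 0]], [[-0.133, 0.111, 0], [0, 0, 0]]]
C [0.48079, -0.06854]
```

Call:
step_arm(
  series=[
    [[0.026, 0.033, 0], [0, 0, 0]],
    [[0.035, 0.05, 0], [0, 0, 0]],
    [[0.042, 0.068, 0], [0, 0, 0]],
    [[0.047, 0.087, 0], [0, 0, 0]],
    [[0.05, 0.105, 0], [0, 0, 0]],
    [[0.052, 0.124, 0], [0, 0, 0]],
    [[0.051, 0.143, 0], [0, 0, 0]],
    [[0.049, 0.162, 0], [0, 0, 0]],
    [[0.044, 0.18, 0], [0, 0, 0]],
    [[0.038, 0.197, 0], [0, 0, 0]],
  ],
)

```text
time_s: 15.4
tcp_pos: [0.513, -0.1484, 0.1873]
tcp_rot: [-0.588, 0.809, -0.002, -0.0]
wrist_force: [-0.3, 0.2, -0.4]
finger_gap: 1.002
grip_force: 0.0
```

Call:
step_arm(
  series=[
    [[-0.008, 0.017, 0], [0, 0, 0]],
    [[-0.017, 0.033, 0], [0, 0, 0]],
    [[-0.028, 0.047, 0], [0, 0, 0]],
    [[-0.04, 0.061, 0], [0, 0, 0]],
    [[-0.054, 0.073, 0], [0, 0, 0]],
    [[-0.068, 0.084, 0], [0, 0, 0]],
    [[-0.084, 0.093, 0], [0, 0, 0]],
    [[-0.1, 0.1, 0], [0, 0, 0]],
    [[-0.116, 0.106, 0], [0, 0, 0]],
    [[-0.133, 0.111, 0], [0, 0, 0]],
  ],
)

```text
time_s: 16.23
tcp_pos: [0.4814, -0.0675, 0.1869]
tcp_rot: [-0.588, 0.809, -0.002, -0.0]
wrist_force: [0.6, -0.6, -0.1]
finger_gap: 1.002
grip_force: 0.0
```

```bash
python3 - <<'E'
from look import *
q,c=look("c4")
t=q["time_s"]; k=.032; g=coast(t,k); print("guess",g,(g+np.pi)%(2*np.pi)-np.pi); phase2(c,g)
for kk in(.03,.031,.033): print(kk,coast(t,kk)-g)
t=t+.05+np.arange(1,21)/12
rows([.48079,-.06854],A,coast(t,k))
E
```

```text
t 16.2333 tcp [ 0.4814 -0.0675  0.1869] F [ 0.6 -0.6 -0.1] r 0.0916 phi 3.0191 gap 1.0023362481858065
guess -9.536498653558862 3.0298719608003104
handle px off [-0.1 -0.5] box [239 180  11  23 220] r 0.0921 phi-guess -0.0248
knob px off [1.6 0.3] box [297 189   7   7  45] r 0.0772 phi-guess -0.0292
0.03 -0.0818619277678998
0.031 -0.040867217096774766
0.033 0.0407401716654654
[[[-0.028, 0.003, 0], [0, 0, 0]], [[-0.046, 0.003, 0], [0, 0, 0]], [[-0.063, 0.002, 0], [0, 0, 0]], [[-0.08, -0.001, 0], [0, 0, 0]], [[-0.096, -0.006, 0], [0, 0, 0]], [[-0.112, -0.012, 0], [0, 0, 0]], [[-0.127, -0.02, 0], [0, 0, 0]], [[-0.141, -0.029, 0], [0, 0, 0]], [[-0.155, -0.039, 0], [0, 0, 0]], [[-0.167, -0.05, 0], [0, 0, 0]]]
[[[-0.011, -0.012, 0], [0, 0, 0]], [[-0.021, -0.025, 0], [0, 0, 0]], [[-0.03, -0.039, 0], [0, 0, 0]], [[-0.038, -0.054, 0], [0, 0, 0]], [[-0.044, -0.069, 0], [0, 0, 0]], [[-0.048, -0.084, 0], [0, 0, 0]], [[-0.052, -0.1, 0], [0, 0, 0]], [[-0.054, -0.116, 0], [0, 0, 0]], [[-0.054, -0.132, 0], [0, 0, 0]], [[-0.053, -0.148, 0], [0, 0, 0]]]
C [0.60891, 0.00553]
```

Call:
step_arm(
  series=[
    [[-0.028, 0.003, 0], [0, 0, 0]],
    [[-0.046, 0.003, 0], [0, 0, 0]],
    [[-0.063, 0.002, 0], [0, 0, 0]],
    [[-0.08, -0.001, 0], [0, 0, 0]],
    [[-0.096, -0.006, 0], [0, 0, 0]],
    [[-0.112, -0.012, 0], [0, 0, 0]],
    [[-0.127, -0.02, 0], [0, 0, 0]],
    [[-0.141, -0.029, 0], [0, 0, 0]],
    [[-0.155, -0.039, 0], [0, 0, 0]],
    [[-0.167, -0.05, 0], [0, 0, 0]],
  ],
)

```text
time_s: 17.12
tcp_pos: [0.5318, 0.0038, 0.1866]
tcp_rot: [-0.588, 0.809, -0.002, -0.0]
wrist_force: [-0.2, -1.0, 1.0]
finger_gap: 1.002
grip_force: 0.0
```

Call:
step_arm(
  series=[
    [[-0.011, -0.012, 0], [0, 0, 0]],
    [[-0.021, -0.025, 0], [0, 0, 0]],
    [[-0.03, -0.039, 0], [0, 0, 0]],
    [[-0.038, -0.054, 0], [0, 0, 0]],
    [[-0.044, -0.069, 0], [0, 0, 0]],
    [[-0.048, -0.084, 0], [0, 0, 0]],
    [[-0.052, -0.1, 0], [0, 0, 0]],
    [[-0.054, -0.116, 0], [0, 0, 0]],
    [[-0.054, -0.132, 0], [0, 0, 0]],
    [[-0.053, -0.148, 0], [0, 0, 0]],
  ],
)

```text
time_s: 17.95
tcp_pos: [0.6103, 0.0053, 0.1868]
tcp_rot: [-0.588, 0.809, -0.002, -0.0]
wrist_force: [-0.0, 0.3, -0.2]
finger_gap: 1.002
grip_force: 0.0
```

```bash
python3 - <<'E'
from look import *
q,c=look("c5")
t0=t=q["time_s"]; k=.0314; g=coast(t,k); print("guess",g,(g+np.pi)%(2*np.pi)-np.pi); phase2(c,g)
for kk in(.030,.031,.032): print(kk,coast(t,kk)-g)
for k in (.031,.0306):
  t=t0+.05+np.arange(1,21)/12
  print(k,speed(t[-1],k));rows([.60891,.00553],A,coast(t,k))
E
```

```text
t 17.95 tcp [0.6103 0.0053 0.1868] F [-0.   0.3 -0.2] r 0.0922 phi 1.146 gap 1.0020115184202985
guess -11.44207310283169 1.124297511527482
handle px off [0.7 0.1] box [275 155  10  23 205] r 0.0918 phi-guess -0.0243
knob px off [-0.2  0.4] box [268 210   8   8  55] r 0.0748 phi-guess -0.0063
0.03 -0.0928835508370156
0.031 -0.02648503876943309
0.032 0.03964812074029567
0.031 0.9327695697717808
[[[0.007, -0.036, 0], [0, 0, 0]], [[0.012, -0.051, 0], [0, 0, 0]], [[0.019, -0.066, 0], [0, 0, 0]], [[0.026, -0.079, 0], [0, 0, 0]], [[0.035, -0.092, 0], [0, 0, 0]], [[0.045, -0.104, 0], [0, 0, 0]], [[0.055, -0.115, 0], [0, 0, 0]], [[0.067, -0.125, 0], [0, 0, 0]], [[0.079, -0.135, 0], [0, 0, 0]], [[0.092, -0.143, 0], [0, 0, 0]]]
[[[0.014, -0.006, 0], [0, 0, 0]], [[0.027, -0.012, 0], [0, 0, 0]], [[0.042, -0.017, 0], [0, 0, 0]], [[0.056, -0.02, 0], [0, 0, 0]], [[0.071, -0.022, 0], [0, 0, 0]], [[0.085, -0.023, 0], [0, 0, 0]], [[0.1, -0.023, 0], [0, 0, 0]], [[0.114, -0.022, 0], [0, 0, 0]], [[0.128, -0.02, 0], [0, 0, 0]], [[0.142, -0.016, 0], [0, 0, 0]]]
C [0.64841, -0.1303]
0.0306 0.9404311399483132
[[[0.008, -0.041, 0], [0, 0, 0]], [[0.014, -0.056, 0], [0, 0, 0]], [[0.021, -0.07, 0], [0, 0, 0]], [[0.029, -0.084, 0], [0, 0, 0]], [[0.038, -0.097, 0], [0, 0, 0]], [[0.049, -0.108, 0], [0, 0, 0]], [[0.06, -0.119, 0], [0, 0, 0]], [[0.072, -0.129, 0], [0, 0, 0]], [[0.084, -0.138, 0], [0, 0, 0]], [[0.097, -0.145, 0], [0, 0, 0]]]
[[[0.014, -0.007, 0], [0, 0, 0]], [[0.028, -0.012, 0], [0, 0, 0]], [[0.043, -0.016, 0], [0, 0, 0]], [[0.057, -0.019, 0], [0, 0, 0]], [[0.072, -0.021, 0], [0, 0, 0]], [[0.087, -0.021, 0], [0, 0, 0]], [[0.102, -0.021, 0], [0, 0, 0]], [[0.116, -0.019, 0], [0, 0, 0]], [[0.13, -0.016, 0], [0, 0, 0]], [[0.144, -0.012, 0], [0, 0, 0]]]
C [0.64638, -0.13332]
```

Call:
step_arm(
  series=[
    [[0.007, -0.036, 0], [0, 0, 0]],
    [[0.012, -0.051, 0], [0, 0, 0]],
    [[0.019, -0.066, 0], [0, 0, 0]],
    [[0.026, -0.079, 0], [0, 0, 0]],
    [[0.035, -0.092, 0], [0, 0, 0]],
    [[0.045, -0.104, 0], [0, 0, 0]],
    [[0.055, -0.115, 0], [0, 0, 0]],
    [[0.067, -0.125, 0], [0, 0, 0]],
    [[0.079, -0.135, 0], [0, 0, 0]],
    [[0.092, -0.143, 0], [0, 0, 0]],
  ],
)

```text
time_s: 18.83
tcp_pos: [0.6635, -0.061, 0.1871]
tcp_rot: [-0.588, 0.809, -0.002, -0.0]
wrist_force: [0.6, 0.4, -0.6]
finger_gap: 0.998
grip_force: 0.0
```

Call:
step_arm(
  series=[
    [[0.014, -0.006, 0], [0, 0, 0]],
    [[0.027, -0.012, 0], [0, 0, 0]],
    [[0.042, -0.017, 0], [0, 0, 0]],
    [[0.056, -0.02, 0], [0, 0, 0]],
    [[0.071, -0.022, 0], [0, 0, 0]],
    [[0.085, -0.023, 0], [0, 0, 0]],
    [[0.1, -0.023, 0], [0, 0, 0]],
    [[0.114, -0.022, 0], [0, 0, 0]],
    [[0.128, -0.02, 0], [0, 0, 0]],
    [[0.142, -0.016, 0], [0, 0, 0]],
  ],
)

```text
time_s: 19.67
tcp_pos: [0.6487, -0.1308, 0.1873]
tcp_rot: [-0.588, 0.809, -0.002, -0.0]
wrist_force: [-0.3, 0.1, 0.3]
finger_gap: 0.995
grip_force: 0.0
```

```bash
python3 - <<'E'
from look import *
q,c=look("c6")
t0=t=q["time_s"]; k=.031; g=coast(t,k); print("guess",g,(g+np.pi)%(2*np.pi)-np.pi); phase2(c,g)
for kk in(.030,.0305,.0315): print(kk,coast(t,kk)-g)
for k in (.031,.0307):
  t=t0+.05+np.arange(1,31)/12
  print(k,speed(t[-1],k),coast(t[[9,19,29]],k)+4*np.pi);rows([.64841,-.1303],A,coast(t,k))
E
```

```text
t 19.6667 tcp [ 0.6487 -0.1308  0.1873] F [-0.3  0.1  0.3] r 0.0924 phi -0.5995 gap 0.9948601267670235
guess -13.16465059073344 -0.5982799763742683
handle px off [-0.3  1. ] box [301 182  12  23 223] r 0.0921 phi-guess -0.0452
knob px off [ 0.4 -0.5] box [248 187   8   8  48] r 0.0726 phi-guess -0.0357
0.03 -0.09694167930996755
0.0305 -0.04841159913966919
0.0315 0.048293445983897954
0.031 0.7760227448014265 [-1.39765675 -2.10737694 -2.77488121]
[[[0.022, 0.008, 0], [0, 0, 0]], [[0.035, 0.014, 0], [0, 0, 0]], [[0.047, 0.021, 0], [0, 0, 0]], [[0.058, 0.029, 0], [0, 0, 0]], [[0.069, 0.037, 0], [0, 0, 0]], [[0.079, 0.047, 0], [0, 0, 0]], [[0.088, 0.057, 0], [0, 0, 0]], [[0.097, 0.068, 0], [0, 0, 0]], [[0.105, 0.079, 0], [0, 0, 0]], [[0.111, 0.09, 0], [0, 0, 0]]]
[[[0.006, 0.013, 0], [0, 0, 0]], [[0.011, 0.025, 0], [0, 0, 0]], [[0.015, 0.038, 0], [0, 0, 0]], [[0.018, 0.05, 0], [0, 0, 0]], [[0.02, 0.063, 0], [0, 0, 0]], [[0.021, 0.076, 0], [0, 0, 0]], [[0.022, 0.089, 0], [0, 0, 0]], [[0.021, 0.102, 0], [0, 0, 0]], [[0.02, 0.115, 0], [0, 0, 0]], [[0.017, 0.127, 0], [0, 0, 0]]]
[[[-0.003, 0.
[... 691 characters left out ...]
0.114, 0.096, 0], [0, 0, 0]]]
[[[0.006, 0.012, 0], [0, 0, 0]], [[0.01, 0.025, 0], [0, 0, 0]], [[0.014, 0.038, 0], [0, 0, 0]], [[0.016, 0.051, 0], [0, 0, 0]], [[0.018, 0.064, 0], [0, 0, 0]], [[0.019, 0.077, 0], [0, 0, 0]], [[0.018, 0.09, 0], [0, 0, 0]], [[0.017, 0.103, 0], [0, 0, 0]], [[0.015, 0.116, 0], [0, 0, 0]], [[0.012, 0.128, 0], [0, 0, 0]]]
[[[-0.003, 0.012, 0], [0, 0, 0]], [[-0.008, 0.024, 0], [0, 0, 0]], [[-0.013, 0.036, 0], [0, 0, 0]], [[-0.019, 0.047, 0], [0, 0, 0]], [[-0.026, 0.057, 0], [0, 0, 0]], [[-0.033, 0.067, 0], [0, 0, 0]], [[-0.041, 0.076, 0], [0, 0, 0]], [[-0.05, 0.085, 0], [0, 0, 0]], [[-0.059, 0.093, 0], [0, 0, 0]], [[-0.068, 0.101, 0], [0, 0, 0]]]
C [0.48489, -0.10773]
```

The prediction has held within about 4 mm, and the coast has lasted over 9 s. I'll ride along for one more call, close gently where the fingers' line lies along the motion, then go with it.

Call:
step_arm(
  series=[
    [[0.027, 0.01, 0], [0, 0, 0]],
    [[0.039, 0.016, 0], [0, 0, 0]],
    [[0.051, 0.024, 0], [0, 0, 0]],
    [[0.063, 0.032, 0], [0, 0, 0]],
    [[0.073, 0.041, 0], [0, 0, 0]],
    [[0.083, 0.051, 0], [0, 0, 0]],
    [[0.092, 0.062, 0], [0, 0, 0]],
    [[0.1, 0.073, 0], [0, 0, 0]],
    [[0.108, 0.084, 0], [0, 0, 0]],
    [[0.114, 0.096, 0], [0, 0, 0]],
  ],
)

```text
time_s: 20.55
tcp_pos: [0.5851, -0.1697, 0.1874]
tcp_rot: [-0.588, 0.809, -0.002, -0.0]
wrist_force: [0.0, 0.1, 0.8]
finger_gap: 0.998
grip_force: 0.0
```

Call:
step_arm(
  series=[
    [[0.006, 0.012, 0], [0, 0, 0]],
    [[0.01, 0.025, 0], [0, 0, 0]],
    [[0.014, 0.038, 0], [0, 0, 0]],
    [[0.016, 0.051, 0], [0, 0, 0]],
    [[0.018, 0.064, 0], [0, 0, 0]],
    [[0.019, 0.077, 0], [0, 0, 0]],
    [[0.018, 0.09, 0], [0, 0, 0]],
    [[0.017, 0.103, 0], [0, 0, 0]],
    [[0.015, 0.116, 0], [0, 0, 0]],
    [[0.012, 0.128, 0], [0, 0, 0]],
  ],
  gripper=0,
  newtons=25,
)

```text
time_s: 21.38
tcp_pos: [0.5223, -0.1554, 0.1874]
tcp_rot: [-0.588, 0.809, -0.002, -0.0]
wrist_force: [-0.4, -0.8, 2.2]
finger_gap: 0.345
grip_force: 27.3
```

Call:
step_arm(
  series=[
    [[-0.003, 0.012, 0], [0, 0, 0]],
    [[-0.008, 0.024, 0], [0, 0, 0]],
    [[-0.013, 0.036, 0], [0, 0, 0]],
    [[-0.019, 0.047, 0], [0, 0, 0]],
    [[-0.026, 0.057, 0], [0, 0, 0]],
    [[-0.033, 0.067, 0], [0, 0, 0]],
    [[-0.041, 0.076, 0], [0, 0, 0]],
    [[-0.05, 0.085, 0], [0, 0, 0]],
    [[-0.059, 0.093, 0], [0, 0, 0]],
    [[-0.068, 0.101, 0], [0, 0, 0]],
  ],
)

```text
time_s: 22.22
tcp_pos: [0.4853, -0.1071, 0.1874]
tcp_rot: [-0.588, 0.809, -0.002, -0.0]
wrist_force: [-0.5, 0.5, 5.0]
finger_gap: 0.344
grip_force: 27.6
```

```bash
python3 - <<'E'
from gen import *
q=now()
C=np.array([.48489,-.10773]);p=np.arctan2(C[1]-A[1],C[0]-A[0]);print(p)
W=.78;n1,n2=8,42  # rows along, then cosine slow-down
t=np.arange(1,61)/12;t1,T=n1/12,n2/12
u=np.clip(t-t1,0,T)
th=W*np.minimum(t,t1)+W/2*(u+T/np.pi*np.sin(np.pi*u/T))
print(th[[9,19,29,39,49,59]],(p-th[-1]));rows(C,A,p-th)
E
```

```text
t 22.2167 tcp [ 0.4853 -0.1071  0.1874] F [-0.5  0.5  5. ] r 0.0916 phi -2.8254 gap 0.3443523939543582
-2.820734098407651
[0.64975782 1.2497003  1.66827806 1.85553029 1.885      1.885     ] -4.7057340984076514
[[[-0.01, 0.006, 0], [0, 0, 0]], [[-0.02, 0.013, 0], [0, 0, 0]], [[-0.031, 0.018, 0], [0, 0, 0]], [[-0.042, 0.023, 0], [0, 0, 0]], [[-0.053, 0.027, 0], [0, 0, 0]], [[-0.065, 0.03, 0], [0, 0, 0]], [[-0.076, 0.033, 0], [0, 0, 0]], [[-0.088, 0.034, 0], [0, 0, 0]], [[-0.1, 0.035, 0], [0, 0, 0]], [[-0.112, 0.036, 0], [0, 0, 0]]]
[[[-0.012, -0.001, 0], [0, 0, 0]], [[-0.024, -0.002, 0], [0, 0, 0]], [[-0.035, -0.004, 0], [0, 0, 0]], [[-0.046, -0.007, 0], [0, 0, 0]], [[-0.057, -0.01, 0], [0, 0, 0]], [[-0.067, -0.014, 0], [0, 0, 0]], [[-0.077, -0.019, 0], [0, 0, 0]], [[-0.086, -0.023, 0], [0, 0, 0]], [[-0.095, -0.029, 0], [0, 0, 0]], [[-0.103, -0.034, 0], [0, 0, 0]]]
[[[-0.008, -0.006, 0], [0, 0, 0]], [[-0.015, -0.012, 0], [0, 0, 0]], [[-0.022, -0.018, 0], [0, 0, 0]], [[-0.028, -0.024, 0], [0, 0, 0]], [[-0.033, -0.029, 0], [0, 0, 0]], [[-0.038, -0.035, 0], [0, 0, 0]], [[-0.042, -0.041, 0
[... 368 characters left out ...]
028, 0], [0, 0, 0]], [[-0.015, -0.03, 0], [0, 0, 0]], [[-0.015, -0.031, 0], [0, 0, 0]]]
[[[-0.001, -0.002, 0], [0, 0, 0]], [[-0.001, -0.003, 0], [0, 0, 0]], [[-0.001, -0.004, 0], [0, 0, 0]], [[-0.002, -0.004, 0], [0, 0, 0]], [[-0.002, -0.005, 0], [0, 0, 0]], [[-0.002, -0.005, 0], [0, 0, 0]], [[-0.002, -0.005, 0], [0, 0, 0]], [[-0.002, -0.005, 0], [0, 0, 0]], [[-0.002, -0.005, 0], [0, 0, 0]], [[-0.002, -0.005, 0], [0, 0, 0]]]
[[[0, -0, 0], [0, 0, 0]], [[0, -0, 0], [0, 0, 0]], [[0, -0, 0], [0, 0, 0]], [[0, -0, 0], [0, 0, 0]], [[0, -0, 0], [0, 0, 0]], [[0, -0, 0], [0, 0, 0]], [[0, -0, 0], [0, 0, 0]], [[0, -0, 0], [0, 0, 0]], [[0, -0, 0], [0, 0, 0]], [[0, -0, 0], [0, 0, 0]]]
C [0.57152, 0.01345]
```

Caught smoothly, with under 1 N sideways. I'll go on along and stop where the fingers close radially (φ ≈ -18°), so that letting go can't nudge the stone round.

```bash
python3 - <<'E'
from gen import *
C=np.array([.48489,-.10773]);p=np.arctan2(C[1]-A[1],C[0]-A[0])
ty=M[:,1];goal=np.arctan2(-ty[1],-ty[0])-2*np.pi;print(goal)
W=.78;n2=42;T=n2/12;t1=((p-goal)-W*T/2)/W;print(t1*12)
t=np.arange(1,81)/12;u=np.clip(t-t1,0,T)
th=W*np.minimum(t,t1)+W/2*(u+T/np.pi*np.sin(np.pi*u/T))
rows(C,A,p-th)
E
```

```text
-6.596977166691616
37.09604720436869
[[[-0.01, 0.006, 0], [0, 0, 0]], [[-0.02, 0.013, 0], [0, 0, 0]], [[-0.031, 0.018, 0], [0, 0, 0]], [[-0.042, 0.023, 0], [0, 0, 0]], [[-0.053, 0.027, 0], [0, 0, 0]], [[-0.065, 0.03, 0], [0, 0, 0]], [[-0.076, 0.033, 0], [0, 0, 0]], [[-0.088, 0.034, 0], [0, 0, 0]], [[-0.1, 0.035, 0], [0, 0, 0]], [[-0.112, 0.036, 0], [0, 0, 0]]]
[[[-0.012, -0.001, 0], [0, 0, 0]], [[-0.024, -0.002, 0], [0, 0, 0]], [[-0.036, -0.005, 0], [0, 0, 0]], [[-0.047, -0.007, 0], [0, 0, 0]], [[-0.059, -0.011, 0], [0, 0, 0]], [[-0.07, -0.015, 0], [0, 0, 0]], [[-0.081, -0.02, 0], [0, 0, 0]], [[-0.091, -0.026, 0], [0, 0, 0]], [[-0.101, -0.033, 0], [0, 0, 0]], [[-0.111, -0.04, 0], [0, 0, 0]]]
[[[-0.009, -0.007, 0], [0, 0, 0]], [[-0.018, -0.016, 0], [0, 0, 0]], [[-0.026, -0.024, 0], [0, 0, 0]], [[-0.033, -0.034, 0], [0, 0, 0]], [[-0.04, -0.044, 0], [0, 0, 0]], [[-0.046, -0.054, 0], [0, 0, 0]], [[-0.052, -0.064, 0], [0, 0, 0]], [[-0.057, -0.075, 0], [0, 0, 0]], [[-0.061, -0.086, 0], [0, 0, 0]], [[-0.064, -0.098, 0], [0, 0, 0]]]
[[[-0.003, -0.012, 0], [0, 0, 0]], [[-0.005, -0.023, 0], [0
[... 873 characters left out ...]
 -0.026, 0], [0, 0, 0]], [[0.067, -0.027, 0], [0, 0, 0]]]
[[[0.005, -0.001, 0], [0, 0, 0]], [[0.009, -0.002, 0], [0, 0, 0]], [[0.013, -0.002, 0], [0, 0, 0]], [[0.017, -0.003, 0], [0, 0, 0]], [[0.02, -0.003, 0], [0, 0, 0]], [[0.023, -0.003, 0], [0, 0, 0]], [[0.025, -0.003, 0], [0, 0, 0]], [[0.027, -0.003, 0], [0, 0, 0]], [[0.029, -0.003, 0], [0, 0, 0]], [[0.031, -0.003, 0], [0, 0, 0]]]
[[[0.001, -0, 0], [0, 0, 0]], [[0.002, -0, 0], [0, 0, 0]], [[0.002, -0, 0], [0, 0, 0]], [[0.003, -0, 0], [0, 0, 0]], [[0.003, -0, 0], [0, 0, 0]], [[0.004, -0, 0], [0, 0, 0]], [[0.004, -0, 0], [0, 0, 0]], [[0.004, -0, 0], [0, 0, 0]], [[0.004, -0, 0], [0, 0, 0]], [[0.004, -0, 0], [0, 0, 0]]]
C [0.65961, -0.10713]
```

Call:
step_arm(
  series=[
    [[-0.01, 0.006, 0], [0, 0, 0]],
    [[-0.02, 0.013, 0], [0, 0, 0]],
    [[-0.031, 0.018, 0], [0, 0, 0]],
    [[-0.042, 0.023, 0], [0, 0, 0]],
    [[-0.053, 0.027, 0], [0, 0, 0]],
    [[-0.065, 0.03, 0], [0, 0, 0]],
    [[-0.076, 0.033, 0], [0, 0, 0]],
    [[-0.088, 0.034, 0], [0, 0, 0]],
    [[-0.1, 0.035, 0], [0, 0, 0]],
    [[-0.112, 0.036, 0], [0, 0, 0]],
  ],
)

```text
time_s: 23.05
tcp_pos: [0.4859, -0.048, 0.1874]
tcp_rot: [-0.588, 0.809, -0.002, 0.0]
wrist_force: [-0.2, -0.7, 5.3]
finger_gap: 0.345
grip_force: 27.8
```

Call:
step_arm(
  series=[
    [[-0.012, -0.001, 0], [0, 0, 0]],
    [[-0.024, -0.002, 0], [0, 0, 0]],
    [[-0.036, -0.005, 0], [0, 0, 0]],
    [[-0.047, -0.007, 0], [0, 0, 0]],
    [[-0.059, -0.011, 0], [0, 0, 0]],
    [[-0.07, -0.015, 0], [0, 0, 0]],
    [[-0.081, -0.02, 0], [0, 0, 0]],
    [[-0.091, -0.026, 0], [0, 0, 0]],
    [[-0.101, -0.033, 0], [0, 0, 0]],
    [[-0.111, -0.04, 0], [0, 0, 0]],
  ],
)

```text
time_s: 23.88
tcp_pos: [0.5225, -0.0013, 0.1874]
tcp_rot: [-0.588, 0.809, -0.002, 0.001]
wrist_force: [0.4, -0.7, 5.5]
finger_gap: 0.348
grip_force: 27.8
```

Call:
step_arm(
  series=[
    [[-0.009, -0.007, 0], [0, 0, 0]],
    [[-0.018, -0.016, 0], [0, 0, 0]],
    [[-0.026, -0.024, 0], [0, 0, 0]],
    [[-0.033, -0.034, 0], [0, 0, 0]],
    [[-0.04, -0.044, 0], [0, 0, 0]],
    [[-0.046, -0.054, 0], [0, 0, 0]],
    [[-0.052, -0.064, 0], [0, 0, 0]],
    [[-0.057, -0.075, 0], [0, 0, 0]],
    [[-0.061, -0.086, 0], [0, 0, 0]],
    [[-0.064, -0.098, 0], [0, 0, 0]],
  ],
)

```text
time_s: 24.72
tcp_pos: [0.579, 0.0134, 0.1874]
tcp_rot: [-0.588, 0.809, -0.002, 0.0]
wrist_force: [0.3, -1.1, 5.7]
finger_gap: 0.342
grip_force: 27.8
```

Call:
step_arm(
  series=[
    [[-0.003, -0.012, 0], [0, 0, 0]],
    [[-0.005, -0.023, 0], [0, 0, 0]],
    [[-0.006, -0.035, 0], [0, 0, 0]],
    [[-0.006, -0.047, 0], [0, 0, 0]],
    [[-0.006, -0.059, 0], [0, 0, 0]],
    [[-0.005, -0.071, 0], [0, 0, 0]],
    [[-0.003, -0.083, 0], [0, 0, 0]],
    [[0, -0.095, 0], [0, 0, 0]],
    [[0.004, -0.106, 0], [0, 0, 0]],
    [[0.008, -0.117, 0], [0, 0, 0]],
  ],
)

```text
time_s: 25.55
tcp_pos: [0.6331, -0.0089, 0.1874]
tcp_rot: [-0.588, 0.809, -0.002, -0.0]
wrist_force: [-1.2, -1.3, 6.2]
finger_gap: 0.346
grip_force: 27.7
```

Call:
step_arm(
  series=[
    [[0.005, -0.011, 0], [0, 0, 0]],
    [[0.01, -0.021, 0], [0, 0, 0]],
    [[0.016, -0.031, 0], [0, 0, 0]],
    [[0.023, -0.04, 0], [0, 0, 0]],
    [[0.03, -0.049, 0], [0, 0, 0]],
    [[0.037, -0.057, 0], [0, 0, 0]],
    [[0.044, -0.064, 0], [0, 0, 0]],
    [[0.052, -0.071, 0], [0, 0, 0]],
    [[0.06, -0.077, 0], [0, 0, 0]],
    [[0.068, -0.083, 0], [0, 0, 0]],
  ],
)

```text
time_s: 26.38
tcp_pos: [0.6615, -0.054, 0.1874]
tcp_rot: [-0.588, 0.809, -0.002, -0.001]
wrist_force: [-4.1, -0.3, 5.9]
finger_gap: 0.339
grip_force: 27.7
```

Call:
step_arm(
  series=[
    [[0.007, -0.004, 0], [0, 0, 0]],
    [[0.015, -0.009, 0], [0, 0, 0]],
    [[0.023, -0.013, 0], [0, 0, 0]],
    [[0.03, -0.016, 0], [0, 0, 0]],
    [[0.037, -0.019, 0], [0, 0, 0]],
    [[0.044, -0.021, 0], [0, 0, 0]],
    [[0.05, -0.023, 0], [0, 0, 0]],
    [[0.056, -0.025, 0], [0, 0, 0]],
    [[0.062, -0.026, 0], [0, 0, 0]],
    [[0.067, -0.027, 0], [0, 0, 0]],
  ],
)

```text
time_s: 27.22
tcp_pos: [0.664, -0.0898, 0.1874]
tcp_rot: [-0.588, 0.809, -0.002, -0.0]
wrist_force: [-2.1, 0.0, 5.3]
finger_gap: 0.345
grip_force: 27.7
```

Call:
step_arm(
  series=[
    [[0.005, -0.001, 0], [0, 0, 0]],
    [[0.009, -0.002, 0], [0, 0, 0]],
    [[0.013, -0.002, 0], [0, 0, 0]],
    [[0.017, -0.003, 0], [0, 0, 0]],
    [[0.02, -0.003, 0], [0, 0, 0]],
    [[0.023, -0.003, 0], [0, 0, 0]],
    [[0.025, -0.003, 0], [0, 0, 0]],
    [[0.027, -0.003, 0], [0, 0, 0]],
    [[0.029, -0.003, 0], [0, 0, 0]],
    [[0.031, -0.003, 0], [0, 0, 0]],
  ],
)

```text
time_s: 28.05
tcp_pos: [0.6609, -0.1048, 0.1874]
tcp_rot: [-0.588, 0.809, -0.002, -0.0]
wrist_force: [-1.7, -0.0, 5.4]
finger_gap: 0.344
grip_force: 27.7
```

Call:
step_arm(
  series=[
    [[0.001, 0, 0], [0, 0, 0]],
    [[0.002, 0, 0], [0, 0, 0]],
    [[0.002, 0, 0], [0, 0, 0]],
    [[0.003, 0, 0], [0, 0, 0]],
    [[0.003, 0, 0], [0, 0, 0]],
    [[0.004, 0, 0], [0, 0, 0]],
    [[0.004, 0, 0], [0, 0, 0]],
    [[0.004, 0, 0], [0, 0, 0]],
    [[0.004, 0, 0], [0, 0, 0]],
    [[0.004, 0, 0], [0, 0, 0]],
  ],
)

```text
time_s: 28.88
tcp_pos: [0.6603, -0.1067, 0.1874]
tcp_rot: [-0.588, 0.809, -0.002, -0.0]
wrist_force: [-0.9, -0.6, 5.2]
finger_gap: 0.34
grip_force: 27.7
```

Call:
step_arm(
  series=[
    [[0, 0, 0], [0, 0, 0]],
    [[0, 0, 0], [0, 0, 0]],
    [[0, 0, 0], [0, 0, 0]],
    [[0, 0, 0], [0, 0, 0]],
    [[0, 0, 0], [0, 0, 0]],
    [[0, 0, 0], [0, 0, 0]],
    [[0, 0, 0], [0, 0, 0]],
    [[0, 0, 0], [0, 0, 0]],
  ],
)

```text
time_s: 29.55
tcp_pos: [0.6603, -0.1067, 0.1874]
tcp_rot: [-0.588, 0.809, -0.002, -0.0]
wrist_force: [-1.0, -0.1, 5.1]
finger_gap: 0.345
grip_force: 27.7
```

```bash
python3 - <<'E'
from gen import *
q=now();print(q["joint_vel"],q["ft_torque"])
E
```

```text
t 29.55 tcp [ 0.6603 -0.1067  0.1874] F [-1.  -0.1  5.1] r 0.0923 phi -0.309 gap 0.3451598835937712
[ 2.75899626e-05 -1.75795111e-04 -1.23914768e-03  2.13353396e-04
  2.50727566e-04 -3.55182816e-04] [0.18307451 0.56288068 0.01966706]
```

It is standing still with about 1 N sideways. I'll let go, hold the hand still, and check by camera whether the stone creeps.

Call:
step_arm(
  series=[
    [[0, 0, 0], [0, 0, 0]],
    [[0, 0, 0], [0, 0, 0]],
    [[0, 0, 0], [0, 0, 0]],
    [[0, 0, 0], [0, 0, 0]],
    [[0, 0, 0], [0, 0, 0]],
    [[0, 0, 0], [0, 0, 0]],
    [[0, 0, 0], [0, 0, 0]],
    [[0, 0, 0], [0, 0, 0]],
  ],
  gripper=1,
)

```text
time_s: 30.22
tcp_pos: [0.6602, -0.107, 0.1872]
tcp_rot: [-0.588, 0.809, -0.002, -0.0]
wrist_force: [0.6, -0.5, -0.2]
finger_gap: 0.997
grip_force: 0.0
```

```bash
python3 - <<'E'
from look import *
q,c=look("s1");phase2(c,-.309)
E
```

```text
t 30.2167 tcp [ 0.6602 -0.107   0.1872] F [ 0.6 -0.5 -0.2] r 0.0923 phi -0.3125 gap 0.9968935326873274
handle px off [-0.1  0.2] box [302 175  11  23 211] r 0.0916 phi-guess -0.0082
knob px off [ 0.2 -0. ] box [247 193   8   7  46] r 0.0724 phi-guess -0.0001
```

Call:
step_arm(
  series=[
    [[0, 0, 0], [0, 0, 0]],
    [[0, 0, 0], [0, 0, 0]],
    [[0, 0, 0], [0, 0, 0]],
    [[0, 0, 0], [0, 0, 0]],
    [[0, 0, 0], [0, 0, 0]],
    [[0, 0, 0], [0, 0, 0]],
    [[0, 0, 0], [0, 0, 0]],
    [[0, 0, 0], [0, 0, 0]],
    [[0, 0, 0], [0, 0, 0]],
    [[0, 0, 0], [0, 0, 0]],
  ],
)

```text
time_s: 31.1
tcp_pos: [0.6602, -0.107, 0.1873]
tcp_rot: [-0.588, 0.809, -0.002, -0.0]
wrist_force: [-0.1, -0.9, -0.3]
finger_gap: 1.001
grip_force: 0.0
```

Call:
step_arm(
  series=[
    [[0, 0, 0], [0, 0, 0]],
    [[0, 0, 0], [0, 0, 0]],
    [[0, 0, 0], [0, 0, 0]],
    [[0, 0, 0], [0, 0, 0]],
    [[0, 0, 0], [0, 0, 0]],
    [[0, 0, 0], [0, 0, 0]],
    [[0, 0, 0], [0, 0, 0]],
    [[0, 0, 0], [0, 0, 0]],
    [[0, 0, 0], [0, 0, 0]],
    [[0, 0, 0], [0, 0, 0]],
  ],
)

```text
time_s: 31.93
tcp_pos: [0.6602, -0.107, 0.1873]
tcp_rot: [-0.588, 0.809, -0.002, -0.0]
wrist_force: [0.0, 0.9, -0.2]
finger_gap: 1.004
grip_force: 0.0
```

```bash
python3 - <<'E'
from look import *
q,c=look("s2");phase2(c,-.309)
d=cv2.absdiff(c["img"],np.load("pics/s1.npz")["img"])[150:240,220:340].max(2);print("diff max/mean",d.max(),d.mean(),(d>15).sum())
E
```

```text
t 31.9333 tcp [ 0.6602 -0.107   0.1873] F [ 0.   0.9 -0.2] r 0.0923 phi -0.3125 gap 1.0037121879039614
handle px off [-0.1  0.2] box [302 175  11  23 211] r 0.0916 phi-guess -0.0082
knob px off [ 0.2 -0. ] box [247 193   8   7  46] r 0.0724 phi-guess -0.0001
diff max/mean 28 1.2946296296296296 7
```

View pics/s2.png

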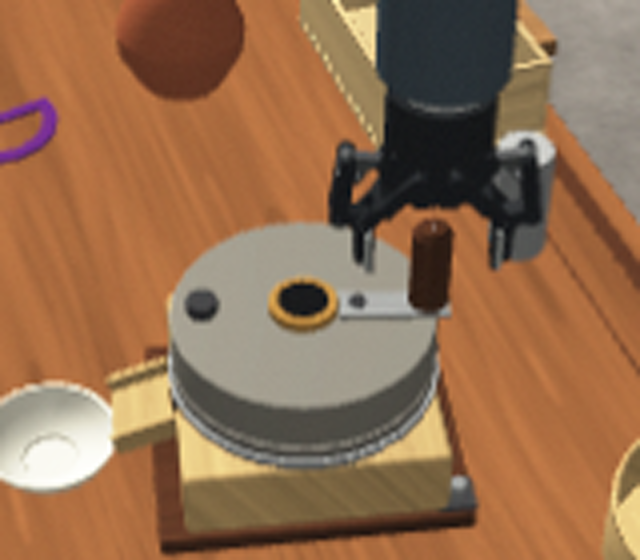

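The stone is standing still: over 1.7 s the handle (crop 431,265) and the knob (203,303) did not move, and the open fingers are clear. I'll lift straight up and check once more.

Call:
step_arm(
  series=[
    [[0, 0, -0.01], [0, 0, 0]],
    [[0, 0, -0.03], [0, 0, 0]],
    [[0, 0, -0.055], [0, 0, 0]],
    [[0, 0, -0.085], [0, 0, 0]],
    [[0, 0, -0.115], [0, 0, 0]],
    [[0, 0, -0.145], [0, 0, 0]],
    [[0, 0, -0.17], [0, 0, 0]],
    [[0, 0, -0.19], [0, 0, 0]],
    [[0, 0, -0.2], [0, 0, 0]],
    [[0, 0, -0.2], [0, 0, 0]],
  ],
)

```text
time_s: 32.82
tcp_pos: [0.6606, -0.1069, 0.2895]
tcp_rot: [-0.588, 0.809, -0.003, 0.001]
wrist_force: [-1.1, -0.2, 0.1]
finger_gap: 1.0
grip_force: 0.0
```

Call:
step_arm(
  series=[
    [[0, 0, 0], [0, 0, 0]],
    [[0, 0, 0], [0, 0, 0]],
    [[0, 0, 0], [0, 0, 0]],
    [[0, 0, 0], [0, 0, 0]],
  ],
)

```text
time_s: 33.15
tcp_pos: [0.6598, -0.1068, 0.2866]
tcp_rot: [-0.588, 0.809, -0.001, -0.001]
wrist_force: [-0.0, -0.4, 0.3]
finger_gap: 1.0
grip_force: 0.0
```

```bash
python3 - <<'E'
from look import *
from bench import r
q,c=look("s3");phase2(c,-.309)
d=cv2.absdiff(c["img"],np.load("pics/side0.npz")["img"]).max(2)
for n,(x,y) in dict(dish=(211,229),brush=(318,298),pen=(262,314),turntable=(364,362),pot=(246,127)).items(): print(n,(d[y-18:y+18,x-18:x+18]>40).sum())
print(r.job_done())
E
```

```text
t 33.15 tcp [ 0.6598 -0.1068  0.2866] F [-0.  -0.4  0.3] r 0.0919 phi -0.3109 gap 1.0003892908247072
handle px off [-0.1  0.2] box [302 175  11  23 211] r 0.0916 phi-guess -0.0082
knob px off [ 0.2 -0. ] box [247 193   8   7  46] r 0.0724 phi-guess -0.0001
dish 21
brush 0
pen 0
turntable 0
pot 232
the job is handed in; nothing more can be done
None
```

The job is handed in at 33 s: I cranked the stone clockwise to about 1.6 rad/s, let it coast some 10 s between the open fingers, caught it, slowed it to a stop and let go, and it showed no creep on camera; the brush, pen and turntable showed no change, the dish and pot counts changed a little (I put that down to the arm or its shadow, since no contact force showed), and the protractor wasn't checked.

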